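Set the castle nuts of the display-stand feet

TASK

Two or three wooden feet for ship-model stands are waiting on the bench. Using the slide vise to hold each one still, tighten its castle nut (clockwise) just to the next slot that lines up with the spindle's cross hole, neither backing it off to the slot before nor running on well past, and stand every foot upright on the floor of the wooden tray. When all are in the tray, push the empty vise fully closed, and leave the hammer, the pot and the brad box where they are.

Things in the scene. Friction and masses are not known exactly. Their poses are not given: they have to be found in the camera images.
- foot1_block (a point): foot 1 (may be absent), loose, upright: oak block 50 x 50 x 45 mm high with steel spindle, 0.54 kg. Point: middle of the block, on the spindle axis, 22.5 mm above the underside; z up, x and y square to its sides. Heights above the underside: washer 45-48 mm, nut 48-75, spindle (24 mm) ends at 79. Its 5.6 mm cross hole runs along x, 71 mm up; a dark saw cut on the spindle's end shows that direction.
- foot1_nut (a joint): castle nut of foot 1, rad, grows as tightened (clockwise from above). Hexagon 36 mm across flats, 19 mm high, with an 8 mm crown; 6 slots, 6 mm wide, one over each flat. 0 = next slot lined up with the cross hole, two flats then facing along the block's x; starts at -0.80 to -0.25. Stiff (0.12 N m), stays put; an unclamped foot turns along with its nut.
- foot2_block (a point): foot 2 (may be absent), loose, upright: oak block 50 x 50 x 45 mm high with steel spindle, 0.54 kg. Point: middle of the block, on the spindle axis, 22.5 mm above the underside; z up, x and y square to its sides. Heights above the underside: washer 45-48 mm, nut 48-75, spindle (24 mm) ends at 79. Its 5.6 mm cross hole runs along x, 71 mm up; a dark saw cut on the spindle's end shows that direction.
- foot2_nut (a joint): castle nut of foot 2, rad, grows as tightened (clockwise from above). Hexagon 36 mm across flats, 19 mm high, with an 8 mm crown; 6 slots, 6 mm wide, one over each flat. 0 = next slot lined up with the cross hole, two flats then facing along the block's x; starts at -0.80 to -0.25. Stiff (0.12 N m), stays put; an unclamped foot turns along with its nut.
- foot3_block (a point): foot 3 (may be absent), loose, upright: oak block 50 x 50 x 45 mm high with steel spindle, 0.54 kg. Point: middle of the block, on the spindle axis, 22.5 mm above the underside; z up, x and y square to its sides. Heights above the underside: washer 45-48 mm, nut 48-75, spindle (24 mm) ends at 79. Its 5.6 mm cross hole runs along x, 71 mm up; a dark saw cut on the spindle's end shows that direction.
- foot3_nut (a joint): castle nut of foot 3, rad, grows as tightened (clockwise from above). Hexagon 36 mm across flats, 19 mm high, with an 8 mm crown; 6 slots, 6 mm wide, one over each flat. 0 = next slot lined up with the cross hole, two flats then facing along the block's x; starts at -0.80 to -0.25. Stiff (0.12 N m), stays put; an unclamped foot turns along with its nut.
- vise_seat (a point): slide vise fixed to the bench. Point: on its bed, 20 mm above the bench, where the middle of a foot's underside lies when it stands against the fixed jaw. x points to the fixed jaw (face 25 mm away); the bed reaches 55 mm to each side in y. Jaws 46 mm wide (y), 25 mm high above the bed; fixed one 26 mm thick, sliding one 22 mm.
- jaw (a joint): vise opening in m = gap between the jaw faces: 0 fully closed, 0.050 on a foot, 0.085 fully open. The jaw slides along the vise's -x to open, needs about 7 N, and stays where it is left, so a jaw pushed tight against a foot keeps it clamped.
- jaw_knob (a point): upright steel knob to push and pull the sliding jaw by: 22 mm in diameter, 55 mm behind the jaw's back. Point: on its axis, 15.5 mm below its top, which is 70.5 mm above the bench; the 20 mm wide arm under it has its top at 33.5 mm. Axes as the vise.
- tray: open wooden tray fixed to the bench for the finished feet: 242 mm (x) by 142 mm (y), 30 mm high, walls and floor 6 mm thick. Origin at the centre of its underside. Three feet fit side by side along x.
- hammer: hammer lying on the bench, 200 mm long; not part of the job
- glue_pot: small copper open pot, 64 mm across, 60 mm high, origin at the centre of its underside; not part of the job
- brad_box: small dark wooden box, 90 x 70 x 30 mm, origin at the centre of its underside; not part of the job
Mind the look-alikes: they are no part of the job. Leave any yellow look-alike of the part that bears foot1_block alone.

How it is judged:
By the outcome, as a careful person would: the job done as asked, in the order asked, and still so for the second after the job is handed in, with the robot touching nothing.
Of foot1, foot2, foot3 only 2 to 3 are there at a start; the rules pass over those that are not, and their reading is None.
At some moment in a run one of foot1, foot2, foot3 may be knocked a few centimetres aside while the robot is not near it.
It also fails if it takes over 210 s, if anything falls off the work surface, if the arm or the gripper's body presses on something with over 40 N, if the wrist force passes 120 N, or if a joint passes its speed limit or range.

ROBOT

A 6-joint arm with a two-finger parallel gripper is mounted at the origin on the work surface. World frame = base frame: x ahead of the robot, y to its left, z up, the work surface at z = 0. Lengths are in m, angles in rad, forces in N, time in s.
With the tool pointing down it reaches from about 0.25 to 0.725 m from the base axis. Payload 4 kg.
Tool frame: the origin (TCP) lies midway between the tips of the shut fingers; the grasp point (between the pads) lies 19 mm behind it; y points along the fingers, z is the direction in which the jaws open and shut, and the axes are right-handed (so a half turn about y gives the same grasp; the last joint's range is limited). The gripper opens to 85 mm and grips with 20 to 120 N. Pads are 22 mm wide; open, the fingers measure 114 mm over their backs; the gripper's body (76 mm by 85 mm) begins 54 mm behind the grasp point. The pads swing forward as they close: fully open they stand 13 mm farther back than shut.
Start: joints at [0, 0.241, 0.005, 1.335, 0, 1.571], TCP at [0.5, -0, 0.231] pointing down, gripper open.
Joint ranges: [-2.72, 2.72], [-1.05, 1.87], [-1.09, 1.28], [-1.99, 2.15], [-1.42, 1.44], [-3.14, 3.14]. Speed limits (rad/s): [2.79, 2.79, 3.14, 3.14, 3.14, 3.14].

INTERFACE

Orientations are given as a unit quaternion [x, y, z, w].
In Python, from workcell import bot gives the robot as it stands. The module is installed in compiled form; this text tells all that it offers.
- The arm moves only by the shell command python3 -m handwheel 'ROWS' [OPENING]. ROWS is JSON, a list of rows, each a list of 6 numbers: the shift along the tool's x, y, z in units of 25 mm (1.0 is 25 mm), then the turn, a rotation vector about the tool's x, y, z in units of 10 degrees (1.0 is 10 degrees). A call has exactly 5 rows; each row is the pose to reach, as a shift and turn from the pose commanded when the call began, along the tool's axes at that moment; what a row does not reach only later rows make up. A row lasts 1/8 s, in which the tool goes at most 62.5 mm and 10.7 degrees, less where a joint would pass 70% of its speed; a pose out of reach is approached as far as the arm can. A call with a gripper value outside its range is refused whole. OPENING is the gripper command: -1 is shut, 1 is fully open, values between are in proportion, set as the call begins (- or left out, the last holds). The fingers move at their own pace and stop on an object; the grip force is fixed at half the most. Time passes only in rows, so rows that repeat a pose let the fingers close, or fill a call up. It gives the time, the measured TCP pose, the force and the opening at its end, in the units of the state.
- bot.get_obs(): the state, without advancing time (a new reading comes with each control period).
- bot.camera(name): name is "scene" or "side" or "wrist"; returns a dict with "color" (400x640x3 uint8, red, green, blue), "fx", "fy", "cx", "cy" (pixels), "rvec" (rotation vector, rad) and "tvec" (3), from world to camera coordinates, as OpenCV has them. Camera axes: x right, y down, z forward; pixel columns grow to the right and rows downward; lengths in m; the calibration is good to about 2 mm. The wrist camera is an equidistant fisheye: a pixel r from the principal point sees the ray r / f radians off the axis. A picture is of the moment at which its call begins. There is no depth.
- bot.job_done(): hands the job in, once; it reports no verdict.
The state is a dict: "clock": time; "joint_pos": joint angles; "joint_vel": joint speeds; "tau": joint torques, N m; "eef_pos": TCP position; "tool_rot": TCP orientation; "ft_force": force on the tool from outside, world axes, zero at the start; "ft_torque": the same for the moment, N m; "grip_width": finger opening in m.
Only numpy, scipy, OpenCV 4.12 (cv2) and the standard library are available. Lean on these libraries where they do the work, as an engineer would, in place of code of your own. Each camera call takes 0.05 s, during which the arm holds its last target.

## Working session

There is one attempt and no reset: what is moved stays moved. The work goes in short steps, Python scripts to look and compute and a shell command to move; the robot and the scene stay as the last step left them, time stands still between calls to the robot, and variables do not carry over. Pictures are saved under pics/ and viewed, and the job is handed in when it is done.

```bash
mkdir -p pics; cat > h.py <<'E'
import numpy as np, cv2, json
from workcell import bot
from scipy.spatial.transform import Rotation as R
def snap(n,f):
    c=bot.camera(n); cv2.imwrite('pics/'+f+'.png',c['color'][:,:,::-1]); np.save('pics/'+f+'.npy',c,allow_pickle=True); return c
def load(f): return np.load('pics/'+f+'.npy',allow_pickle=True).item()
def ray(c,u,v,fish=False):
    x=(u-c['cx'])/c['fx'];y=(v-c['cy'])/c['fy']
    if fish:
        th=np.hypot(x,y); d=np.array([x/th*np.sin(th),y/th*np.sin(th),np.cos(th)]) if th>1e-9 else np.array([0,0,1.])
    else: d=np.array([x,y,1.])
    M=cv2.Rodrigues(np.array(c['rvec'],float))[0]
    return -M.T@np.array(c['tvec']).ravel(), M.T@d
def onz(c,u,v,z,fish=False):
    o,d=ray(c,u,v,fish); return o+d*(z-o[2])/d[2]
def proj(c,P,fish=False):
    M=cv2.Rodrigues(np.array(c['rvec'],float))[0]
    q=M@np.array(P,float)+np.array(c['tvec']).ravel()
    if fish:
        r=np.hypot(q[0],q[1]); th=np.arctan2(r,q[2]); q=np.array([q[0]/r*th,q[1]/r*th,1])
    else: q=q/q[2]
    return np.array([c['fx']*q[0]+c['cx'],c['fy']*q[1]+c['cy']])
E
python3 - <<'E'
from h import *
for n in ['scene','side','wrist']:
    c=snap(n,n+'0'); print(n,c['fx'],c['cx'],c['cy'],[np.round(x,3) for x in ray(c,320,200,n=='wrist')])
print(bot.get_obs())
E
```

```text
scene 412.1429522472487 321.42609398237664 194.82667839412133 [array([ 1.32 , -0.131,  0.898]), array([-0.658,  0.063, -0.751])]
side 444.8946730233782 312.1121207237719 197.93718286841988 [array([0.166, 0.763, 0.603]), array([ 0.392, -0.774, -0.498])]
wrist 309.70691628693146 318.5810789214916 201.63465860893027 [array([0.499, 0.073, 0.372]), array([ 0.002, -0.281, -0.96 ])]
{'clock': 0.15, 'joint_pos': array([ 1.88447188e-05,  2.41249341e-01,  4.07299919e-03,  1.33520025e+00,
       -1.55496139e-06,  1.57079027e+00]), 'joint_vel': array([-2.58962404e-04, -1.10057156e-03,  3.33606540e-03,  4.11891613e-05,
       -1.80666098e-06,  6.67280024e-04]), 'tau': array([-1.62746033e-03, -3.72633219e+01,  2.52638429e+01,  1.23480460e-02,
       -1.30651040e-05,  1.49362950e-05]), 'eef_pos': array([4.99539787e-01, 8.94175600e-06, 2.30627765e-01]), 'tool_rot': array([ 0.50040153, -0.50038829,  0.49959894, -0.49961061]), 'ft_force': array([-0.0382561 ,  0.51828551, -0.71842914]), 'ft_torque': array([-0.00688806,  0.05306636,  0.02864826]), 'grip_width': 0.08556588834245757}
```

View pics/scene0.png

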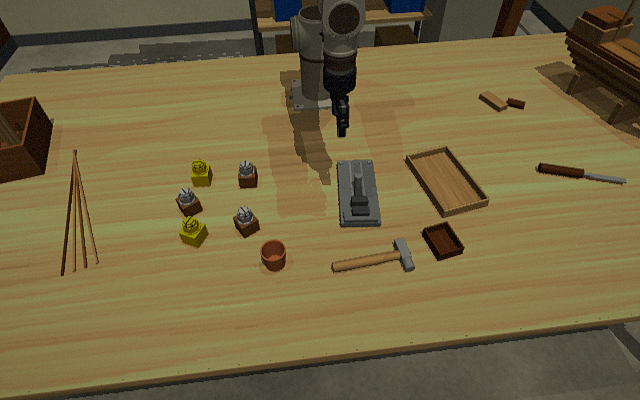

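View pics/side0.png

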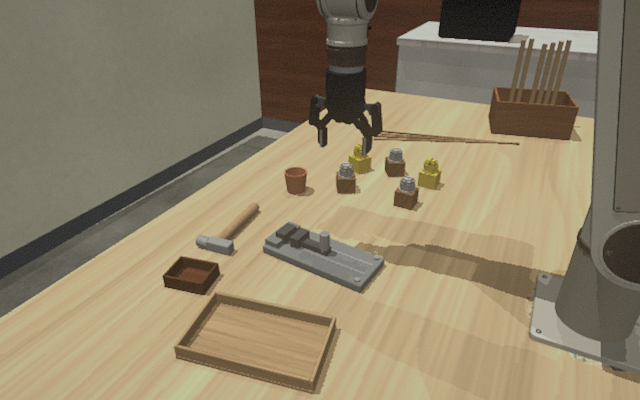

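View pics/wrist0.png

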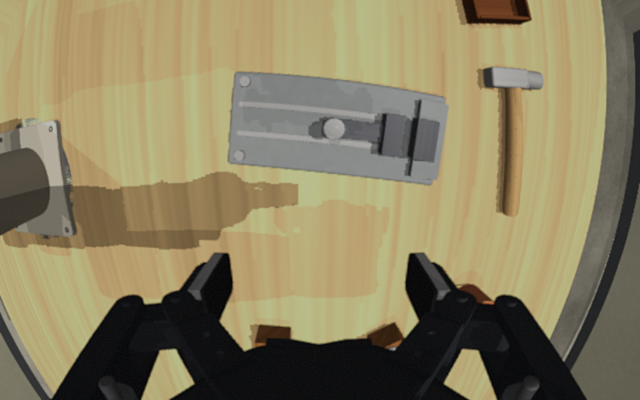

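```bash
python3 - <<'E'
from h import *
print(R.from_quat(bot.get_obs()['tool_rot']).as_matrix().round(3))
E
```

```text
[[ 0.    -0.002  1.   ]
 [-1.    -0.     0.   ]
 [ 0.    -1.    -0.002]]
```

```bash
python3 - <<'E'
from h import *
c=load('scene0')
for n,u,v,z in [('fA',247,166,.079),('fB',186,193,.079),('fC',243,212,.079),('yel1',199,163,.079),('yel2',189,222,.079),('knob',359,167,.07),('viseTL',338,160,.01),('TR',372,159,.01),('BL',344,226,.01),('BR',380,222,.01),('tray a',405,152,.03),('b',445,146,.03),('c',487,205,.03),('d',443,214,.03),('pot',273,246,.06)]:
    print(n,onz(c,u,v,z).round(3))
w=load('wrist0')
for n,u,v,z in [('knob',333,128,.0705),('jawTL',388,114,.045),('jaw TR',408,115,.045),('jaw BR',405,156,.045),('fixL',419,118,.045),('fixR',440,123,.045),('fixRb',437,160,.045),('fixLb',414,158,.045)]:
    print(n,onz(w,u,v,z,True).round(4))
im=cv2.imread('pics/wrist0.png')[60:200,220:460]; cv2.imwrite('pics/cw0.png',cv2.resize(im,None,fx=3.2,fy=3.2,interpolation=2))
im=cv2.imread('pics/scene0.png')[140:260,150:310]; cv2.imwrite('pics/cs0.png',cv2.resize(im,None,fx=5,fy=5,interpolation=2))
E
```

```text
fA [ 0.445 -0.255  0.079]
fB [ 0.529 -0.419  0.079]
fC [ 0.617 -0.265  0.079]
yel1 [ 0.414 -0.393  0.079]
yel2 [ 0.632 -0.401  0.079]
knob [0.484 0.064 0.07 ]
viseTL [0.384 0.019 0.01 ]
TR [0.394 0.125 0.01 ]
BL [ 0.644 -0.003  0.01 ]
BR [0.644 0.096 0.01 ]
tray a [0.398 0.227 0.03 ]
b [0.388 0.359 0.03 ]
c [0.64  0.395 0.03 ]
d [0.654 0.265 0.03 ]
pot [ 0.72  -0.194  0.06 ]
knob [0.5122 0.0576 0.0705]
jawTL [0.5717 0.0725 0.045 ]
jaw TR [0.594  0.0725 0.045 ]
jaw BR [0.5924 0.0275 0.045 ]
fixL [0.6067 0.0699 0.045 ]
fixR [0.6317 0.0658 0.045 ]
fixRb [0.6307 0.0242 0.045 ]
fixLb [0.603  0.0256 0.045 ]
```

View pics/cw0.png

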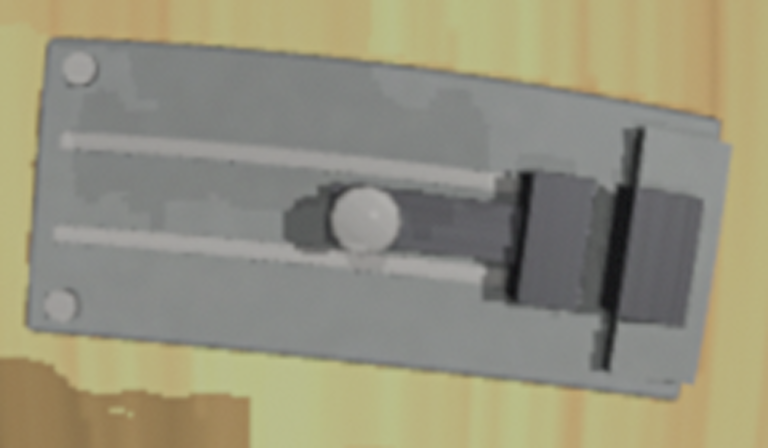

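View pics/cs0.png

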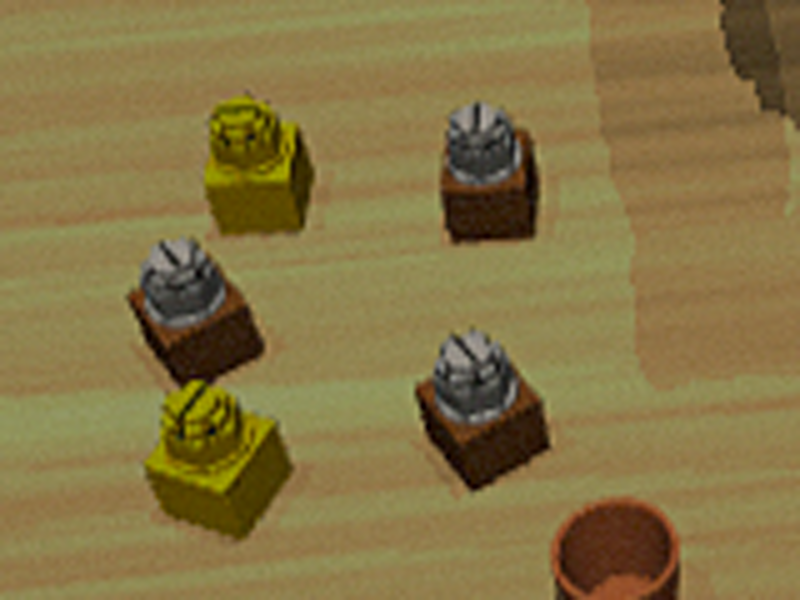

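```bash
python3 -m handwheel '[[0,0,0,0,-1,0],[0,0,0,0,-2,0],[0,0,0,0,-3,0],[0,0,0,0,-4,0],[0,0,0,0,-5,0]]' 1; python3 -c "
from h import *
print(bot.get_obs()['joint_pos'],R.from_quat(bot.get_obs()['tool_rot']).as_matrix().round(3))"
```

```text
clock: 0.78
eef_pos: [0.4997, -0.0, 0.2309]
tool_rot: [0.665, -0.24, 0.24, -0.665]
ft_force: [0.3, 0.1, -0.6]
grip_width: 0.0853
[-2.58259027e-06  2.40965207e-01  4.44679571e-03  1.33520347e+00
 -1.00454511e-05  6.92358609e-01] [[ 0.77  -0.001  0.638]
 [-0.638 -0.     0.77 ]
 [-0.001 -1.    -0.001]]
```

```bash
cat >> h.py <<'E'
def goto(x=None,y=None,z=None,yaw=None):
    o=bot.get_obs(); M=R.from_quat(o['tool_rot']).as_matrix(); p=o['eef_pos']
    t=np.array([p[0] if x is None else x,p[1] if y is None else y,p[2] if z is None else z])
    cy=np.degrees(np.arctan2(M[1,2],M[0,2])); yw=cy if yaw is None else yaw
    a=np.radians(yw); zt=np.array([np.cos(a),np.sin(a),0]); yt=np.array([0,0,-1.]); T=np.stack([np.cross(yt,zt),yt,zt],1)
    rv=R.from_matrix(M.T@T).as_rotvec(degrees=True)/10
    print('shift',(M.T@(t-p)/.025).round(2),'turn',rv.round(2),'at',p.round(4),'yaw',cy.round(1),'F',o['ft_force'].round(1),'w',round(o['grip_width'],4),'t',o['clock'])
E
python3 -c "
from h import *
goto(.5,.05,.24,85.2)"
```

```text
shift [-1.27 -0.36  1.55] turn [ 0.   -3.49 -0.  ] at [ 0.4997 -0.      0.2309] yaw 50.3 F [ 0.3  0.1 -0.6] w 0.0853 t 0.775
```

```bash
python3 -m handwheel '[[-0.5,-0.1,0.6,0,-1,0],[-1,-0.3,1.2,0,-2,0],[-1.27,-0.36,1.55,0,-3,0],[-1.27,-0.36,1.55,0,-3.5,0],[-1.27,-0.36,1.55,0,-3.5,0]]'; python3 -c "
from h import *
goto();snap('wrist','w1')"
```

```text
clock: 1.4
eef_pos: [0.5004, 0.0503, 0.24]
tool_rot: [0.706, -0.031, 0.031, -0.706]
ft_force: [-0.4, 0.4, 0.5]
grip_width: 0.0852
shift [0. 0. 0.] turn [ 0. -0. -0.] at [0.5004 0.0503 0.24  ] yaw 85.0 F [-0.4  0.4  0.5] w 0.0852 t 1.4
```

View pics/w1.png

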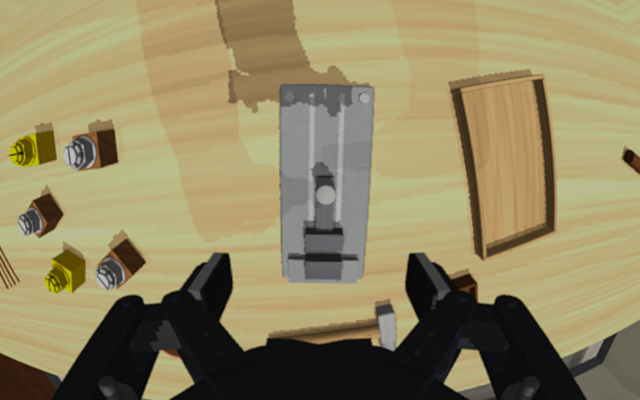

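```bash
python3 - <<'E'
from h import *
im=cv2.imread('pics/w1.png')[70:300,250:400]; cv2.imwrite('pics/cw1.png',cv2.resize(im,None,fx=2.6*2,fy=2.6,interpolation=2))
im=cv2.imread('pics/w1.png')[160:290,270:380]; cv2.imwrite('pics/cw1.png',cv2.resize(im,None,fx=4.5,fy=4.5,interpolation=2))
w=load('w1')
for n,u,v,z in [('knob',326,195,.0705)]+[('plate',a,b,.02) for a,b in [(280,86),(373,86),(363,281),(284,280)]]: print(n,onz(w,u,v,z,1).round(4))
E
```

```text
knob [0.5129 0.0573 0.0705]
plate [0.3921 0.0158 0.02  ]
plate [0.4009 0.1228 0.02  ]
plate [0.6523 0.0979 0.02  ]
plate [ 0.6407 -0.009   0.02  ]
```

View pics/cw1.png

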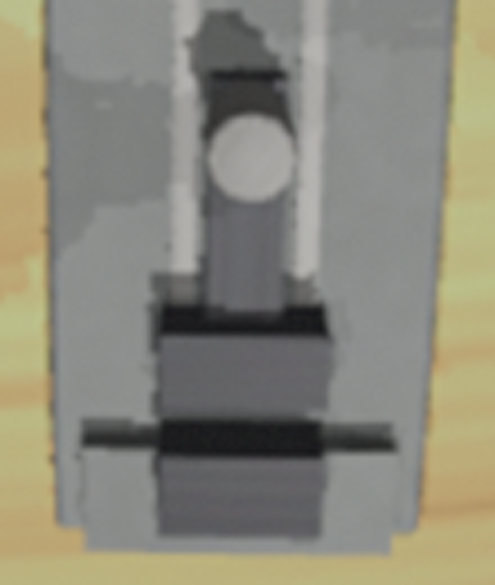

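```bash
python3 - <<'E'
from h import *
w=load('w1')
for n,u,v,z in [('jawback',325,234.4,.045),('jawfront',324,252.9,.045),('fixface',323,261.5,.045),('fixback',323,279,.045),('fixfaceL',305.3,261.5,.045),('fixfaceR',341.7,261,.045)]: print(n,onz(w,u,v,z,1).round(4))
goto(.5129,.0573,.24,85.2)
E
```

```text
jawback [0.5678 0.0522 0.045 ]
jawfront [0.5918 0.0491 0.045 ]
fixface [0.6035 0.0469 0.045 ]
fixback [0.6284 0.0448 0.045 ]
fixfaceL [0.6016 0.0253 0.045 ]
fixfaceR [0.605  0.0697 0.045 ]
shift [0.47 0.   0.33] turn [ 0.   -0.03 -0.  ] at [0.5004 0.0501 0.24  ] yaw 84.9 F [ 0.   0.6 -1.1] w 0.0854 t 1.45
```

```bash
python3 -m handwheel '[[0.47,1.5,0.3,0,0,0],[0.47,4,0.3,0,0,0],[0.47,6,0.3,0,0,0],[0.47,8,0.3,0,0,0],[0.47,8,0.3,0,0,0]]'; python3 -m handwheel '[[0,0,0,0,0,0],[0,0,0,0,0,0],[0,0,0,0,0,0],[0,0,0,0,0,0],[0,0,0,0,0,0]]' -1;  python3 -c "
from h import *
goto(.44,.064)"
```

```text
clock: 2.08
eef_pos: [0.5087, 0.0559, 0.0366]
tool_rot: [0.707, -0.035, 0.028, -0.706]
ft_force: [-0.3, 0.2, 0.1]
grip_width: 0.0854
clock: 2.7
eef_pos: [0.514, 0.0565, 0.042]
tool_rot: [0.706, -0.03, 0.032, -0.706]
ft_force: [-0.6, -1.6, 5.1]
grip_width: 0.0204
shift [-2.98 -0.01  0.04] turn [-0.   -0.    0.02] at [0.514  0.0565 0.042 ] yaw 85.0 F [-0.6 -1.6  5.1] w 0.0204 t 2.7
```

```bash
python3 -m handwheel '[[-0.5,0,0,0,0,0],[-1,0,0,0,0,0],[-1.6,0,0,0,0,0],[-2.1,0,0,0,0,0],[-2.5,0,0,0,0,0]]'; python3 -m handwheel '[[0,0,0,0,0,0],[0,0,0,0,0,0],[0,0,0,0,0,0],[0,0,0,0,0,0],[0,0,0,0,0,0]]' 0.3;  python3 -c "
from h import *
goto(.47,-0.18,.25)"
```

```text
clock: 3.32
eef_pos: [0.4552, 0.0628, 0.0421]
tool_rot: [-0.706, 0.027, -0.034, 0.707]
ft_force: [8.3, 1.9, -3.0]
grip_width: 0.0206
clock: 3.95
eef_pos: [0.4506, 0.0619, 0.0402]
tool_rot: [0.706, -0.031, 0.031, -0.706]
ft_force: [0.1, -0.4, -0.3]
grip_width: 0.0557
shift [ 1.61 -8.39 -9.57] turn [ 0. -0. -0.] at [0.4506 0.0619 0.0402] yaw 85.0 F [ 0.1 -0.4 -0.3] w 0.0557 t 3.95
```

```bash
python3 -m handwheel '[[0,-2,0,0,0,0],[0,-4,-1,0,0,0],[0.5,-6.5,-3,0,0,0],[1,-9,-5,0,0,0],[1.5,-10,-7.5,0,0,0]]' 1; python3 -c "
from h import *
goto(.51,-.28,.30)"
```

```text
clock: 4.58
eef_pos: [0.4683, -0.0952, 0.2721]
tool_rot: [0.707, -0.029, 0.031, -0.706]
ft_force: [0.8, 0.2, -0.4]
grip_width: 0.0856
shift [ 2.3  -1.11 -7.22] turn [0.   0.   0.02] at [ 0.4683 -0.0952  0.2721] yaw 85.1 F [ 0.8  0.2 -0.4] w 0.0856 t 4.575
```

```bash
python3 -m handwheel '[[0.5,-0.3,-1.5,0,0,0],[1,-0.5,-3.2,0,0,0],[1.6,-0.6,-5,0,0,0],[2,-0.6,-6.3,0,0,0],[2,-0.6,-6.3,0,0,0]]';python3 -m handwheel '[[0,0,0,0,0,0],[0,0,0,0,0,0],[0,0,0,0,0,0],[0,0,0,0,0,0],[0,0,0,0,0,0]]'; python3 -c "
from h import *
goto();snap('wrist','w2')"
```

```text
clock: 5.2
eef_pos: [0.5035, -0.2578, 0.2834]
tool_rot: [-0.706, 0.032, -0.032, 0.706]
ft_force: [0.6, 1.1, -0.6]
grip_width: 0.0851
clock: 5.82
eef_pos: [0.5036, -0.2553, 0.2846]
tool_rot: [0.706, -0.031, 0.031, -0.706]
ft_force: [0.0, -0.6, -0.3]
grip_width: 0.0852
shift [0. 0. 0.] turn [0. 0. 0.] at [ 0.5036 -0.2553  0.2846] yaw 85.0 F [ 0.  -0.6 -0.3] w 0.0852 t 5.825
```

View pics/w2.png

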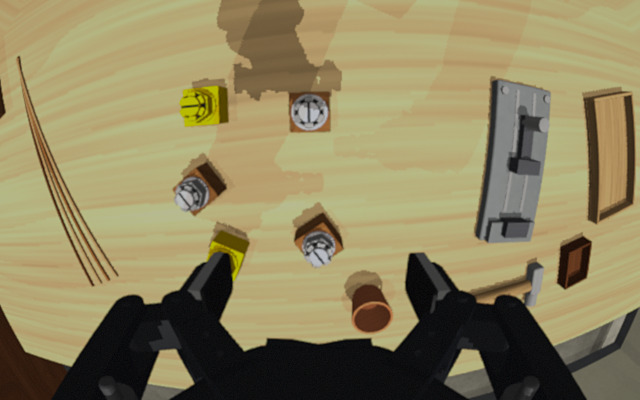

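```bash
cat >> h.py <<'E'
def crop(f,u,v,r=32,s=9,out=None):
    im=cv2.imread('pics/'+f+'.png'); im=im[v-r:v+r,u-r:u+r]; return cv2.resize(im,None,fx=s,fy=s,interpolation=cv2.INTER_CUBIC)
E
python3 - <<'E'
from h import *
a=crop('w2',310,112,28,7);b=crop('w2',192,195,28,7);
c=crop('w2',318,245,28,7)
cv2.imwrite('pics/c2.png',np.hstack([a,c]))
E
```

```text
(no output)
```

View pics/c2.png

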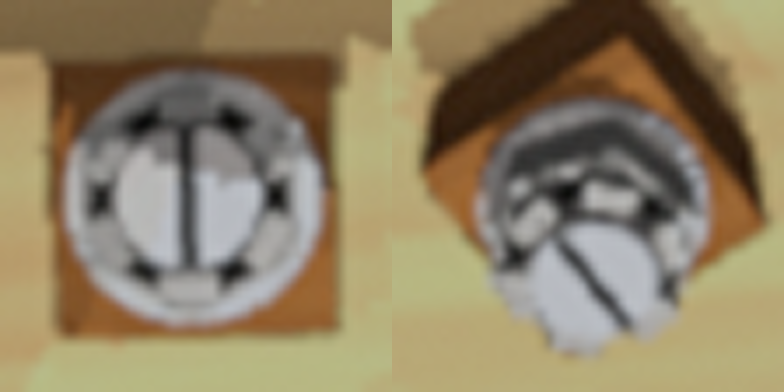

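```bash
cat >> h.py <<'E'
def cp(f,u,v,r,s,pts,z,fish=True):
    w=load(f); return np.array([onz(w,u-r+(a+.5)/s-.5,v-r+(b+.5)/s-.5,z,fish) for a,b in pts])
def dirdeg(p,q): return np.degrees(np.arctan2(q[1]-p[1],q[0]-p[0]))
E
python3 - <<'E'
from h import *
k=lambda pts,z:cp('w2',310,112,28,7,pts,z)
p=k([(188,197)],.079);print(p.round(4)); q=k([(186,125),(188,268)],.079); print('saw',dirdeg(*q))
q=k([(273,197),(100,200),(147,122),(232,272),(232,120),(147,272)],.075)
for i in (0,2,4): print('slot',dirdeg(q[i],q[i+1])%180)
e=k([(55,60),(62,333),(335,328),(338,62)],.045); print(e.round(4)); print(e.mean(0),[dirdeg(e[i],e[(i+1)%4]) for i in range(4)])
k=lambda pts,z:cp('w2',318,245,28,7,pts,z)
O=392
e=k([(425-O,168),(627-O,38),(765-O,222)],.045);print('C',e.round(4),dirdeg(e[0],e[1]),dirdeg(e[1],e[2]), ((e[0]+e[2])/2).round(4))
q=k([(560-O,235),(630-O,330),(597-O,284)],.079); print(dirdeg(*q[:2]),q[2])
goto(.4418,-.2554)
E
```

```text
[[ 0.4292 -0.2595  0.079 ]]
saw -4.437959649748346
slot 85.59201706214083
slot 23.94493958206443
slot 145.84976576287232
[[ 0.4027 -0.2814  0.045 ]
 [ 0.4508 -0.2848  0.045 ]
 [ 0.4544 -0.2371  0.045 ]
 [ 0.4077 -0.2326  0.045 ]]
[ 0.42889328 -0.25898226  0.045     ] [np.float64(-4.099714141256836), np.float64(85.76809597056565), np.float64(174.5131499732898), np.float64(-95.84631493416818)]
C [[ 0.5954 -0.2957  0.045 ]
 [ 0.5722 -0.2548  0.045 ]
 [ 0.6127 -0.2313  0.045 ]] 119.64086474144052 30.15399605899348 [ 0.6041 -0.2635  0.045 ]
28.121446690495336 [ 0.60595846 -0.26350347  0.079     ]
shift [-2.47 -0.   -0.22] turn [0. 0. 0.] at [ 0.5037 -0.2553  0.2846] yaw 85.0 F [-0.1 -0.9  0.2] w 0.0851 t 5.875
```

```bash
python3 -c "
from h import *
goto(.4292,-.2595,.010,85.6)"
```

```text
shift [-2.95 10.98 -0.42] turn [ 0.   -0.06  0.  ] at [ 0.5037 -0.2553  0.2846] yaw 85.0 F [-0.1 -0.9  0.2] w 0.0851 t 5.875
```

```bash
python3 -m handwheel '[[-1,0,-0.2,0,0,0],[-2,1,-0.4,0,0,0],[-2.95,2.5,-0.42,0,-0.06,0],[-2.95,4.5,-0.42,0,-0.06,0],[-2.95,6,-0.42,0,-0.06,0]]'; python3 -m handwheel '[[0,1,0,0,0,0],[0,2.5,0,0,0,0],[0,4,0,0,0,0],[0,4.98,0,0,0,0],[0,4.98,0,0,0,0]]';python3 -m handwheel '[[0,0,0,0,0,0],[0,0,0,0,0,0],[0,0,0,0,0,0],[0,0,0,0,0,0],[0,0,0,0,0,0]]' -1; python3 -c "
from h import *
goto(.5784,.0503,.15,84.7)"
```

```text
clock: 6.5
eef_pos: [0.4283, -0.2594, 0.133]
tool_rot: [-0.706, 0.027, -0.027, 0.707]
ft_force: [0.4, -0.1, -0.1]
grip_width: 0.0854
clock: 7.12
eef_pos: [0.4286, -0.2592, 0.0087]
tool_rot: [-0.706, 0.028, -0.026, 0.707]
ft_force: [0.3, 0.5, 0.4]
grip_width: 0.0854
clock: 7.75
eef_pos: [0.4299, -0.2604, 0.011]
tool_rot: [0.707, -0.027, 0.028, -0.706]
ft_force: [-1.0, -1.9, 6.5]
grip_width: 0.0491
shift [ 4.98 -5.57 12.84] turn [0.01 0.09 0.01] at [ 0.4299 -0.2604  0.011 ] yaw 85.6 F [-1.  -1.9  6.5] w 0.0491 t 7.75
```

```bash
python3 -m handwheel '[[0,-1,0,0,0,0],[0,-3,0,0,0,0],[0,-5.5,1,0,0,0],[1,-5.6,3,0,0,0],[2,-5.6,5,0,0,0]]'; python3 -m handwheel '[[0.8,0,2.3,0,0,0],[1.8,0,4.6,0,0,0],[2.5,0,7,0.0,0.05,0],[2.85,0,7.84,0,0.09,0],[2.85,0,7.84,0,0.09,0]]';python3 -m handwheel '[[0,0,0,0,0,0],[0,0,0,0,0,0],[0,0,0,0,0,0],[0,0,0,0,0,0],[0,0,0,0,0,0]]'; python3 -c "
from h import *
goto(.5754,.0506,.033,84.7);snap('wrist','w3');snap('scene','s3')"
```

```text
clock: 8.38
eef_pos: [0.489, -0.1377, 0.1505]
tool_rot: [-0.706, 0.027, -0.028, 0.707]
ft_force: [1.4, -1.3, -6.3]
grip_width: 0.049
clock: 9.0
eef_pos: [0.5739, 0.0535, 0.1478]
tool_rot: [-0.706, 0.033, -0.03, 0.706]
ft_force: [-1.2, -0.4, -4.2]
grip_width: 0.0492
clock: 9.62
eef_pos: [0.5748, 0.0508, 0.1501]
tool_rot: [-0.706, 0.033, -0.033, 0.706]
ft_force: [-0.9, -0.1, -5.9]
grip_width: 0.0491
shift [ 0.03  4.68 -0.01] turn [-0. -0.  0.] at [0.5748 0.0508 0.1501] yaw 84.7 F [-0.9 -0.1 -5.9] w 0.0491 t 9.625
```

View pics/w3.png

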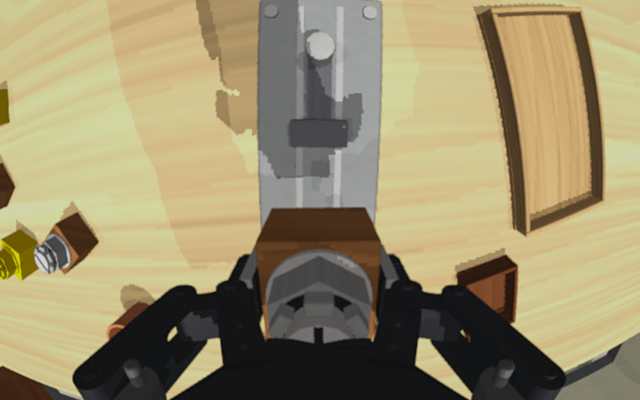

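```bash
python3 -m handwheel '[[0,1.2,0,0,0,0],[0,2.5,0,0,0,0],[0,3.8,0,0,0,0],[0,4.4,0,0,0,0],[0,4.68,0,0,0,0]]'; python3 -m handwheel '[[0,0,0,0,0,0],[0,0,0,0,0,0],[0,0.05,0,0,0,0],[0,0.1,0,0,0,0],[0,0.1,0,0,0,0]]';  python3 -c "
from h import *
w=load('w3')
k=onz(w,320,45,.0705,1);j=onz(w,318,133,.045,1);print(k,j,dirdeg(k,j)); print(dirdeg(onz(w,270,11,.03,1),onz(w,370,12,.03,1)))
a,b=onz(w,291,145,.045,1),onz(w,346,147.5,.045,1);print(a,b,dirdeg(a,b))
goto()"
```

```text
clock: 10.35
eef_pos: [0.5746, 0.0512, 0.0324]
tool_rot: [0.706, -0.033, 0.032, -0.706]
ft_force: [-0.7, 0.1, -5.7]
grip_width: 0.0492
clock: 10.98
eef_pos: [0.5752, 0.0512, 0.0311]
tool_rot: [-0.706, 0.032, -0.033, 0.706]
ft_force: [-1.1, 0.3, -2.1]
grip_width: 0.049
[0.45313756 0.06370683 0.0705    ] [0.51819847 0.05610642 0.045     ] -6.663088772425422
84.07702730444095
[0.52564771 0.03370517 0.045     ] [0.53181554 0.07734255 0.045     ] 81.95494316554337
shift [0. 0. 0.] turn [-0.   -0.    0.01] at [0.5752 0.0512 0.0311] yaw 84.7 F [-1.1  0.3 -2.1] w 0.049 t 10.975
```

```bash
python3 -m handwheel '[[0,0,0,0,0,0],[0,0,0,0,0,0],[0,0,0,0,0,0],[0,-1,0,0,0,0],[0,-3.4,0,0,0,0]]' 1; python3 -m handwheel '[[-1,-0.4,0,0,0,0],[-3,-0.4,0,0,0,0],[-4.8,-0.4,0,0,0,0],[-5,1,0,0,0,0],[-5,2,0,0,0,0]]';  python3 -c "
from h import *
goto(.4515,.0630,.042,84.5)"
```

```text
clock: 11.6
eef_pos: [0.5721, 0.0509, 0.1132]
tool_rot: [0.707, -0.035, 0.03, -0.706]
ft_force: [0.3, 0.4, 0.7]
grip_width: 0.0858
clock: 12.22
eef_pos: [0.4496, 0.0628, 0.0653]
tool_rot: [-0.706, 0.032, -0.033, 0.706]
ft_force: [0.6, -0.2, 0.1]
grip_width: 0.0851
shift [0.08 0.93 0.01] turn [-0.    0.02  0.01] at [0.4496 0.0628 0.0653] yaw 84.7 F [ 0.6 -0.2  0.1] w 0.0851 t 12.225
```

```bash
python3 -m handwheel '[[0.08,0.5,0,0,0,0],[0.08,0.93,0,0,0,0],[0.08,0.93,0,0,0,0],[0.08,0.93,0,0,0,0],[0.08,0.93,0,0,0,0]]';python3 -m handwheel '[[0,0,0,0,0,0],[0,0,0,0,0,0],[0,0,0,0,0,0],[0,0,0,0,0,0],[0,0,0,0,0,0]]' -1; python3 -m handwheel '[[0.3,0,0,0,0,0],[0.5,0,0,0,0,0],[0.7,0,0,0,0,0],[0.8,0,0,0,0,0],[0.9,0,0,0,0,0]]'; python3 -m handwheel '[[0.05,0,0,0,0,0],[0.1,0,0,0,0,0],[0.15,0,0,0,0,0],[0.2,0,0,0,0,0],[0.25,0,0,0,0,0]]'
```

```text
clock: 12.85
eef_pos: [0.4529, 0.0626, 0.0428]
tool_rot: [-0.706, 0.032, -0.033, 0.706]
ft_force: [0.5, 0.1, 0.6]
grip_width: 0.0855
clock: 13.48
eef_pos: [0.4524, 0.063, 0.0425]
tool_rot: [-0.706, 0.033, -0.033, 0.707]
ft_force: [-1.5, 2.9, 3.9]
grip_width: 0.0202
clock: 14.1
eef_pos: [0.4723, 0.0609, 0.0424]
tool_rot: [-0.706, 0.034, -0.031, 0.707]
ft_force: [-9.9, 2.7, 14.0]
grip_width: 0.0204
clock: 14.72
eef_pos: [0.4761, 0.0605, 0.0424]
tool_rot: [-0.706, 0.036, -0.029, 0.707]
ft_force: [-12.6, 3.4, 16.1]
grip_width: 0.02
```

```bash
python3 -m handwheel '[[0.05,0,0,0,0,0],[0.1,0,0,0,0,0],[0.15,0,0,0,0,0],[0.2,0,0,0,0,0],[0.25,0,0,0,0,0]]'; python3 -m handwheel '[[0.05,0,0,0,0,0],[0.1,0,0,0,0,0],[0.15,0,0,0,0,0],[0.2,0,0,0,0,0],[0.25,0,0,0,0,0]]'
```

```text
clock: 15.35
eef_pos: [0.4768, 0.0604, 0.0423]
tool_rot: [-0.706, 0.039, -0.025, 0.707]
ft_force: [-26.9, 4.8, 31.3]
grip_width: 0.0201
clock: 15.98
eef_pos: [0.4768, 0.0604, 0.0423]
tool_rot: [-0.705, 0.043, -0.021, 0.707]
ft_force: [-42.6, 7.5, 46.0]
grip_width: 0.0207
```

```bash
python3 -m handwheel '[[-0.3,0,0,0,0,0],[-0.5,0,0,0,0,0],[-0.5,0,0,0,0,0],[-0.5,0,0,0,0,0],[-0.5,0,0,0,0,0]]' 1; python3 -m handwheel '[[0,-2,0,0,0,0],[0,-4,0,0,0,0],[0.5,-6,0,0,0,0],[1,-8,0,0,0,0],[1,-8,0,0,0,0]]';python3 -m handwheel '[[0,0,0,0,0,0],[0,0,0,0,0,0],[0,0,0,0,0,0],[0,0,0,0,0,0],[0,0,0,0,0,0]]';  python3 -c "
from h import *
goto(.578,.050,.08,84.3);snap('wrist','w4')
cv2.imwrite('pics/c4.png',crop('w4',320,215,60,6))"
```

```text
clock: 16.6
eef_pos: [0.4814, 0.0597, 0.042]
tool_rot: [0.706, -0.033, 0.033, -0.706]
ft_force: [1.7, -0.1, 0.1]
grip_width: 0.0855
clock: 17.23
eef_pos: [0.5095, 0.0577, 0.2468]
tool_rot: [-0.706, 0.029, -0.036, 0.707]
ft_force: [0.4, 0.0, -1.0]
grip_width: 0.0853
clock: 17.85
eef_pos: [0.5056, 0.0576, 0.2419]
tool_rot: [0.706, -0.033, 0.032, -0.706]
ft_force: [0.5, 0.3, 0.9]
grip_width: 0.0852
shift [ 2.91  6.47 -0.03] turn [ 0.    0.04 -0.  ] at [0.5056 0.0576 0.2419] yaw 84.7 F [0.5 0.3 0.9] w 0.0852 t 17.85
```

View pics/c4.png

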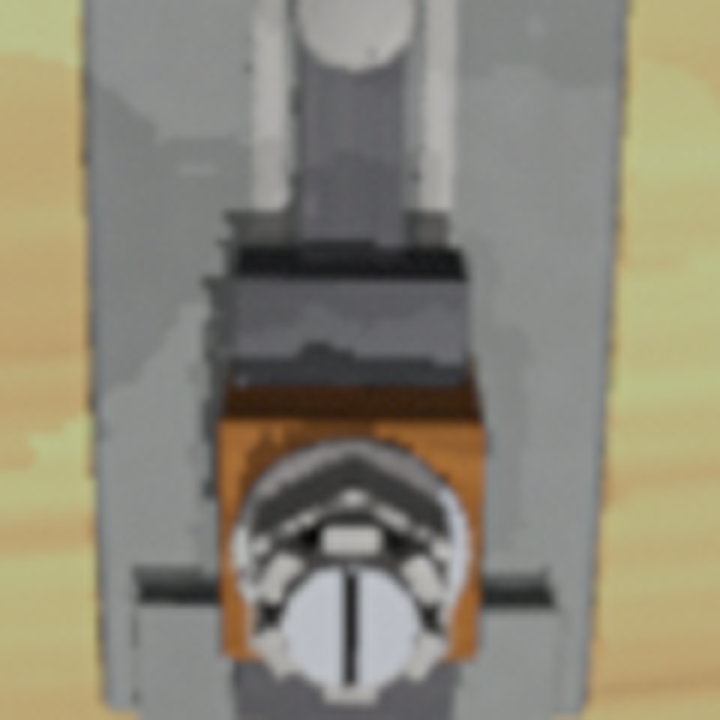

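```bash
python3 - <<'E'
from h import *
k=lambda pts,z:cp('w4',320,215,60,6,pts,z)
p=k([(349,627)],.099);print(p.round(4)); q=k([(349,572),(349,682)],.099);print('saw',dirdeg(*q))
e=k([(218,420),(484,424)],.065);print(e.round(4),e.mean(0),dirdeg(*e))
e=k([(232,278),(467,278)],.045);print(e.round(4),e.mean(0),dirdeg(*e))
w=load('w4');print(dirdeg(onz(w,275,157,.02,1),onz(w,278,270,.02,1)),dirdeg(onz(w,364,157,.02,1),onz(w,357,270,.02,1)))
E
```

```text
[[0.5782 0.0503 0.099 ]]
saw -5.432701294951705
[[0.5509 0.0286 0.065 ]
 [0.5563 0.0772 0.065 ]] [0.55359373 0.05291906 0.065     ] 83.69859940695822
[[0.5299 0.0324 0.045 ]
 [0.5341 0.0769 0.045 ]] [0.53196594 0.0546468  0.045     ] 84.61938226933543
-6.372728550141572 -6.322271571417543
```

```bash
python3 -m handwheel '[[1,0.5,0,0,0,0],[2,2,0,0,0,0],[2.91,3.5,-0.03,0,0.07,0],[2.91,5,-0.03,0,0.07,0],[2.91,6.0,-0.03,0,0.07,0]]'; python3 -m handwheel '[[0,0.5,0,0,0,0],[0,0.96,0,0,0,0],[0,0.96,0,0,0,0],[0,0.96,0,0,0,0],[0,0.96,0,0,0,0]]'; python3 -m handwheel '[[0,0,0,0,0,0],[0,0,0,0,0,0],[0,0,0,0,0,0],[0,0,0,0,0,0],[0,0,0,0,0,0]]' -1; python3 -c "
from h import *
goto(.5782,.0503,.068,84.0)"
```

```text
clock: 18.52
eef_pos: [0.5774, 0.0499, 0.0898]
tool_rot: [0.706, -0.038, 0.036, -0.706]
ft_force: [0.6, 0.2, 0.4]
grip_width: 0.0859
clock: 19.15
eef_pos: [0.5789, 0.0502, 0.0693]
tool_rot: [-0.706, 0.036, -0.038, 0.706]
ft_force: [-0.6, 0.5, 0.3]
grip_width: 0.0852
clock: 19.77
eef_pos: [0.5782, 0.0502, 0.0686]
tool_rot: [-0.706, 0.037, -0.037, 0.706]
ft_force: [-0.9, 0.9, 4.1]
grip_width: 0.0348
shift [-0.    0.03  0.01] turn [-0. -0.  0.] at [0.5782 0.0502 0.0686] yaw 84.0 F [-0.9  0.9  4.1] w 0.0348 t 19.775
```

```bash
python3 -m handwheel '[[0,0,0,0,0.6,0],[0,0,0,0,1.2,0],[0,0,0,0,1.8,0],[0,0,0,0,2.4,0],[0,0,0,0,2.96,0]]'; python3 -m handwheel '[[0,0,0,0,0,0],[0,0,0,0,0,0],[0,0,0,0,0,0],[0,0,0,0,0,0],[0,0,0,0,0,0]]'; python3 -c "
from h import *
goto(.5782,.0503,.068,84.0); print(bot.get_obs()['ft_torque'])"
```

```text
clock: 20.4
eef_pos: [0.5785, 0.0509, 0.0686]
tool_rot: [-0.672, 0.217, -0.217, 0.674]
ft_force: [-0.8, 3.1, 4.2]
grip_width: 0.0347
clock: 21.02
eef_pos: [0.5785, 0.0509, 0.0686]
tool_rot: [-0.673, 0.216, -0.216, 0.674]
ft_force: [-1.3, 4.3, 5.1]
grip_width: 0.0345
shift [ 0.    0.02 -0.03] turn [-0.01 -2.95  0.  ] at [0.5785 0.0509 0.0686] yaw 54.5 F [-1.3  4.3  5.1] w 0.0345 t 21.025
[ 0.99989505  0.18189964 -0.0188996 ]
```

```bash
python3 -m handwheel '[[0,0,0,0,0,0],[0,0,0,0,0,0],[0,0,0,0,0,0],[0,-1,0,0,0,0],[0,-3,0,0,0,0]]' 1; python3 -m handwheel '[[0.5,-1,0.3,0,-0.9,0],[1,-2,0.6,0,-1.8,0],[1.5,-3,0.9,0,-2.5,0],[2,-3.7,1.2,0,-2.97,0],[2,-3.7,1.2,0,-2.97,0]]';python3 -m handwheel '[[0,0,0,0,0,0],[0,0,0,0,0,0],[0,0,0,0,0,0],[0,0,0,0,0,0],[0,0,0,0,0,0]]';  python3 -c "
from h import *
goto();c=snap('wrist','w5');print(proj(c,(.578,.05,.099),1))
cv2.imwrite('pics/c5.png',crop('w5',320,155,40,9))"
```

```text
clock: 21.65
eef_pos: [0.576, 0.0495, 0.1412]
tool_rot: [0.674, -0.218, 0.214, -0.672]
ft_force: [0.2, -0.5, 1.0]
grip_width: 0.0855
clock: 22.28
eef_pos: [0.6377, 0.045, 0.2367]
tool_rot: [-0.706, 0.036, -0.038, 0.706]
ft_force: [-0.1, -0.3, -0.1]
grip_width: 0.0854
clock: 22.9
eef_pos: [0.6362, 0.0454, 0.2357]
tool_rot: [-0.706, 0.036, -0.036, 0.706]
ft_force: [-0.3, 0.1, 0.2]
grip_width: 0.0854
shift [0. 0. 0.] turn [ 0. -0. -0.] at [0.6362 0.0454 0.2357] yaw 84.1 F [-0.3  0.1  0.2] w 0.0854 t 22.9
[316.48381703 128.90586126]
```

View pics/c5.png

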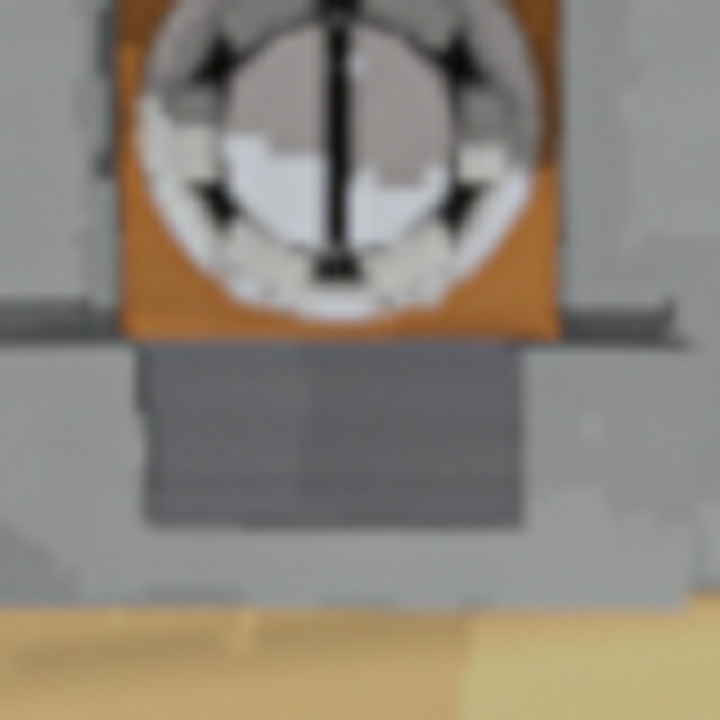

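```bash
python3 -c "
from h import *
goto(.4775,.0604,.042,84.4)"
```

```text
shift [-6.38  7.75 -0.06] turn [ 0.   -0.03 -0.  ] at [0.6362 0.0454 0.2357] yaw 84.1 F [ 0.6 -0.4 -1.1] w 0.0853 t 22.95
```

```bash
python3 -m handwheel '[[-2,0,0,0,0,0],[-4.5,0.5,0,0,0,0],[-6.38,2,-0.06,0,-0.03,0],[-6.38,4.5,-0.06,0,-0.03,0],[-6.38,6,-0.06,0,-0.03,0]]'; python3 -m handwheel '[[0,0.8,0,0,0,0],[0,1.4,0,0,0,0],[0,1.75,0,0,0,0],[0,1.75,0,0,0,0],[0,1.75,0,0,0,0]]'; python3 -m handwheel '[[0,0,0,0,0,0],[0,0,0,0,0,0],[0,0,0,0,0,0],[0,0,0,0,0,0],[0,0,0,0,0,0]]' -1; python3 -m handwheel '[[-0.2,0,0,0,0,0],[-0.4,0,0,0,0,0],[-0.6,0,0,0,0,0],[-0.8,0,0,0,0,0],[-0.85,0,0,0,0,0]]'; python3 -m handwheel '[[0,0,0,0,0,0],[0,0,0,0,0,0],[0,0,0,0,0,0],[0,-0.6,0,0,0,0],[0,-2,0,0,0,0]]' 1; python3 -c "
from h import *
goto(.5782,.0503,.031,84.4)"
```

```text
clock: 23.58
eef_pos: [0.4756, 0.0602, 0.084]
tool_rot: [0.706, -0.035, 0.034, -0.706]
ft_force: [0.2, -0.7, 0.4]
grip_width: 0.0853
clock: 24.2
eef_pos: [0.4781, 0.0603, 0.0426]
tool_rot: [-0.706, 0.034, -0.035, 0.706]
ft_force: [-0.8, -0.4, -0.3]
grip_width: 0.0857
clock: 24.82
eef_pos: [0.4775, 0.0603, 0.0423]
tool_rot: [-0.706, 0.034, -0.035, 0.706]
ft_force: [-0.5, 0.4, 4.3]
grip_width: 0.0204
clock: 25.45
eef_pos: [0.4594, 0.0623, 0.0423]
tool_rot: [-0.706, 0.032, -0.037, 0.706]
ft_force: [7.3, -0.0, -5.1]
grip_width: 0.0203
clock: 26.08
eef_pos: [0.4544, 0.0621, 0.091]
tool_rot: [0.707, -0.036, 0.033, -0.706]
ft_force: [-0.4, 0.3, 0.6]
grip_width: 0.0848
shift [4.99 2.38 0.02] turn [ 0.01  0.   -0.03] at [0.4544 0.0621 0.091 ] yaw 84.4 F [-0.4  0.3  0.6] w 0.0848 t 26.075
```

```bash
python3 -m handwheel '[[1.5,-0.6,0,0,0,0],[3.5,-0.6,0,0,0,0],[4.9,-0.3,0,0,0,0],[4.9,1.3,0,0,0,0],[4.9,2.4,0,0,0,0]]'; python3 -m handwheel '[[0,0,0,0,0,0],[0,0,0,0,0,0],[0,0,0,0,0,0],[0,0,0,0,0,0],[0,0,0,0,0,0]]'; python3 -c "
from h import *
goto(.5782,.0503,.031,84.4)"; python3 -m handwheel '[[0,0,0,0,0,0],[0,0,0,0,0,0],[0,0,0,0,0,0],[0,0,0,0,0,0],[0,0,0,0,0,0]]' -1;  python3 -m handwheel '[[0,-1,0,0,0,0],[0,-2.5,0,0,0,0],[0,-4,0,0,0,0],[0,-5,0,0,0,0],[0,-5,0,0,0,0]]'; python3 -c "
from h import *
goto();snap('scene','s6');snap('wrist','w6')"
```

```text
clock: 26.7
eef_pos: [0.5777, 0.0502, 0.0301]
tool_rot: [0.706, -0.035, 0.034, -0.706]
ft_force: [0.2, -0.2, 0.7]
grip_width: 0.0856
clock: 27.32
eef_pos: [0.5786, 0.0504, 0.0326]
tool_rot: [-0.706, 0.034, -0.035, 0.706]
ft_force: [0.1, -0.7, -0.0]
grip_width: 0.0856
shift [-0.01  0.07 -0.01] turn [-0.    0.    0.01] at [0.5786 0.0504 0.0326] yaw 84.4 F [ 0.1 -0.7 -0. ] w 0.0856 t 27.325
clock: 27.95
eef_pos: [0.5781, 0.0502, 0.0322]
tool_rot: [0.706, -0.035, 0.035, -0.706]
ft_force: [-2.2, -1.3, 5.3]
grip_width: 0.0492
clock: 28.58
eef_pos: [0.5793, 0.0507, 0.1576]
tool_rot: [-0.706, 0.034, -0.035, 0.707]
ft_force: [-0.3, 0.4, -5.9]
grip_width: 0.0492
shift [0. 0. 0.] turn [-0.   -0.    0.01] at [0.5793 0.0507 0.1576] yaw 84.4 F [-0.3  0.4 -5.9] w 0.0492 t 28.575
```

View pics/w6.png

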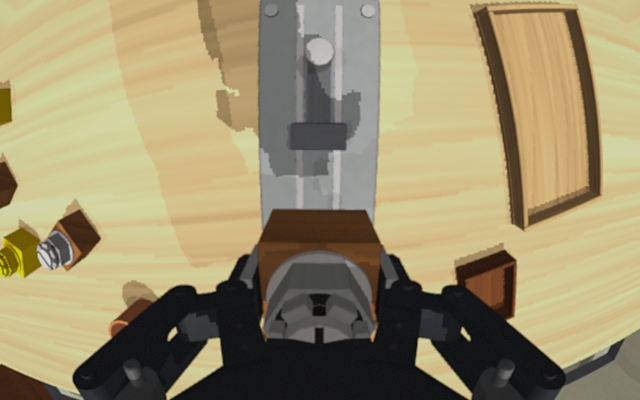

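View pics/s6.png

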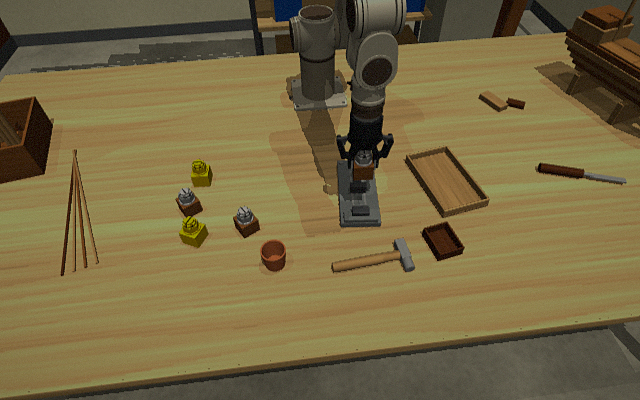

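```bash
python3 - <<'E'
from h import *
im=cv2.imread('pics/s6.png')[135:225,395:495]; cv2.imwrite('pics/ct.png',cv2.resize(im,None,fx=6,fy=6,interpolation=2))
w=load('w1')
p=[onz(w,u,v,.03,1) for u,v in [(450,88),(546,75),(555,230),(480,259)]]
print(np.round(p,4),np.mean(p,0))
E
```

```text
[[0.4056 0.2153 0.03  ]
 [0.3804 0.3712 0.03  ]
 [0.6097 0.4079 0.03  ]
 [0.6359 0.2673 0.03  ]] [0.50789541 0.31542369 0.03      ]
```

View pics/ct.png

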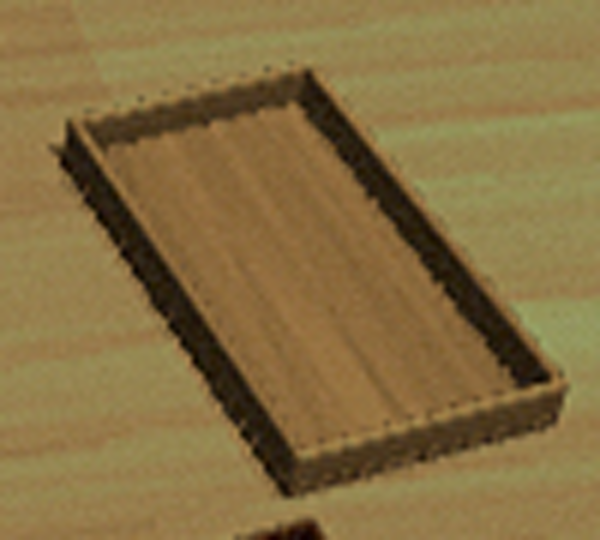

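```bash
python3 - <<'E'
from h import *
s=load('s6')
p=[onz(s,395+(a+.5)/6-.5,135+(b+.5)/6-.5,.03) for a,b in [(69,120),(307,68),(566,382),(293,462)]]
print(np.round(p,4),np.mean(p,0))
for i in range(4): d=p[(i+1)%4]-p[i]; print(np.linalg.norm(d),np.degrees(np.arctan2(d[1],d[0])))
E
```

```text
[[0.4097 0.2276 0.03  ]
 [0.3877 0.3611 0.03  ]
 [0.6167 0.4093 0.03  ]
 [0.6464 0.2691 0.03  ]] [0.51513362 0.31677257 0.03      ]
0.13529800005831663 99.38414014728862
0.23399184872408538 11.897810901482758
0.14330125410317218 -78.00000093009983
0.2403189634986163 -170.04164367724601
```

```bash
python3 -c "
from h import *
goto(.583,.329,.10,100.5)"
```

```text
shift [-0.85  2.19 11.11] turn [-0.   -1.61 -0.02] at [0.5771 0.0504 0.1548] yaw 84.4 F [ 0.  -0.  -6.6] w 0.0491 t 28.675
```

```bash
python3 -m handwheel '[[-0.1,0,2,0,-0.3,0],[-0.3,0,4.2,0,-0.7,0],[-0.5,0,6.5,0,-1.1,0],[-0.7,0,8.8,0,-1.4,0],[-0.85,0.5,11.1,0,-1.6,0]]';python3 -m handwheel '[[0,0.5,0,0,0,0],[0,1.2,0,0,0,0],[0,1.7,0,0,0,0],[0,1.7,0,0,0,0],[0,1.7,0,0,0,0]]';  python3 -c "
from h import *
goto(.583,.329,.019,100.5);snap('wrist','w7');snap('side','d7')"
```

```text
clock: 29.3
eef_pos: [0.5836, 0.3302, 0.1423]
tool_rot: [0.704, 0.064, -0.065, -0.704]
ft_force: [2.1, -1.1, -4.8]
grip_width: 0.0489
clock: 29.92
eef_pos: [0.5845, 0.3282, 0.1021]
tool_rot: [-0.704, -0.064, 0.064, 0.704]
ft_force: [-0.0, -0.6, -5.3]
grip_width: 0.0493
shift [-0.06  3.33  0.04] turn [-0.   -0.01  0.  ] at [0.5845 0.3282 0.1021] yaw 100.4 F [-0.  -0.6 -5.3] w 0.0493 t 29.925
```

View pics/w7.png

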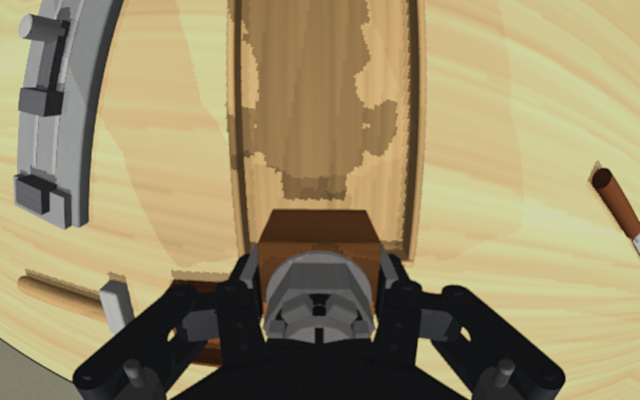

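View pics/d7.png

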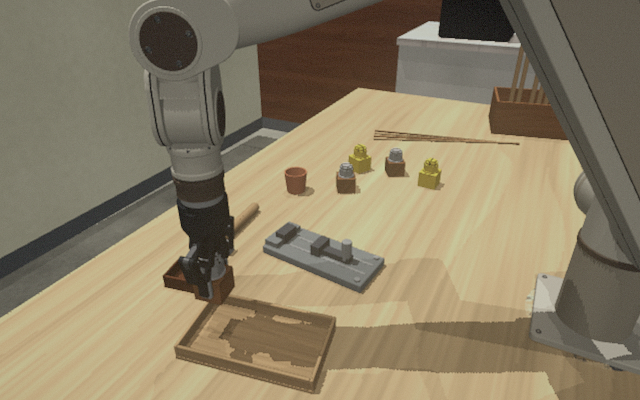

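```bash
python3 - <<'E'
from h import *
w=load('w7')
for u,v in [(411,261),(424,100),(228,100),(246,245)]: print(onz(w,u,v,.03,1).round(4))
d=load('d7')
for u,v in [(177,347),(215,297),(335,313),(314,387-13)]: print(onz(d,u,v,.03).round(4))
E
```

```text
[0.6106 0.4088 0.03  ]
[0.4879 0.3869 0.03  ]
[0.5133 0.2516 0.03  ]
[0.6193 0.2781 0.03  ]
[0.6079 0.4119 0.03  ]
[0.628  0.2876 0.03  ]
[0.4096 0.2226 0.03  ]
[0.3828 0.3556 0.03  ]
```

```bash
python3 -m handwheel '[[-0.2,1,0,0,0,0],[-0.2,2,0,0,0,0],[-0.2,2.9,0,0,0,0],[-0.2,3.2,0,0,0,0],[-0.2,3.3,0,0,0,0]]';python3 -m handwheel '[[0,0,0,0,0,0],[0,0,0,0,0,0],[0,0,0,0,0,0],[0,0.05,0,0,0,0],[0,0.1,0,0,0,0]]';  python3 -c "
from h import *
goto(.58,.329,.019,100.5)"
```

```text
clock: 30.65
eef_pos: [0.5797, 0.3279, 0.02]
tool_rot: [-0.704, -0.064, 0.064, 0.704]
ft_force: [-0.4, 0.5, -5.7]
grip_width: 0.0491
clock: 31.28
eef_pos: [0.5796, 0.3279, 0.0183]
tool_rot: [-0.704, -0.064, 0.064, 0.704]
ft_force: [-3.8, -1.1, 6.3]
grip_width: 0.0494
shift [ 0.02 -0.03  0.04] turn [-0.   -0.01  0.01] at [0.5796 0.3279 0.0183] yaw 100.4 F [-3.8 -1.1  6.3] w 0.0494 t 31.275
```

```bash
python3 -m handwheel '[[0,0,0,0,0,0],[0,0,0,0,0,0],[0,-1,0,0,0,0],[0,-3,0,0,0,0],[0,-5.5,0,0,0,0]]' 0.35; python3 -m handwheel '[[-0.3,-1.5,-2,0,0,0],[-0.8,-3,-4.5,0,0.5,0],[-1.3,-4.5,-7,0,1,0],[-1.5,-5,-9.5,0,1.6,0],[-1.5,-5,-12,0,1.6,0]]' 1;  python3 -c "
from h import *
goto(.51,-.255,.285,84.4)"
```

```text
clock: 31.9
eef_pos: [0.5785, 0.3273, 0.1545]
tool_rot: [0.705, 0.063, -0.065, -0.704]
ft_force: [1.0, 0.2, 0.3]
grip_width: 0.0577
clock: 32.52
eef_pos: [0.5939, 0.047, 0.2804]
tool_rot: [-0.706, 0.033, -0.036, 0.707]
ft_force: [0.7, -0.2, 0.4]
grip_width: 0.085
shift [ -2.16  -0.21 -12.35] turn [-0.01  0.    0.03] at [0.5939 0.047  0.2804] yaw 84.4 F [ 0.7 -0.2  0.4] w 0.085 t 32.525
```

```bash
python3 -m handwheel '[[-0.5,0,-2.4,0,0,0],[-1,0,-4.8,0,0,0],[-1.5,0,-7.2,0,0,0],[-2,0,-9.6,0,0,0],[-2.2,0,-11.5,0,0,0]]'; python3 -m handwheel '[[0,0,0,0,0,0],[0,0,0,0,0,0],[0,0,0,0,0,0],[0,0,0,0,0,0],[0,0,0,0,0,0]]' 1;  python3 -c "
from h import *
goto()
c=snap('wrist','w8');snap('scene','s8');print(proj(c,(.605,-.263,.07),1))"
```

```text
clock: 33.15
eef_pos: [0.5094, -0.2346, 0.2784]
tool_rot: [0.707, -0.034, 0.036, -0.706]
ft_force: [0.3, 0.0, -0.0]
grip_width: 0.0857
clock: 33.78
eef_pos: [0.5106, -0.2314, 0.2777]
tool_rot: [0.706, -0.034, 0.034, -0.706]
ft_force: [-0.3, -0.9, 0.1]
grip_width: 0.0854
shift [0. 0. 0.] turn [0. 0. 0.] at [ 0.5106 -0.2314  0.2777] yaw 84.5 F [-0.3 -0.9  0.1] w 0.0854 t 33.775
[300.47466895 252.39931494]
```

View pics/w8.png

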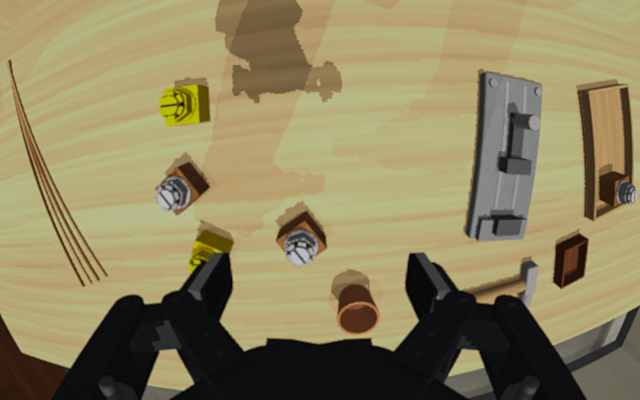

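View pics/s8.png

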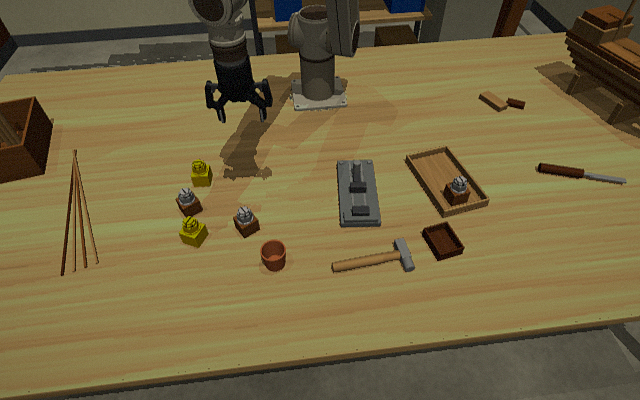

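```bash
python3 - <<'E'
from h import *
cv2.imwrite('pics/c8.png',crop('w8',300,242,32,11))
E
```

```text
(no output)
```

View pics/c8.png

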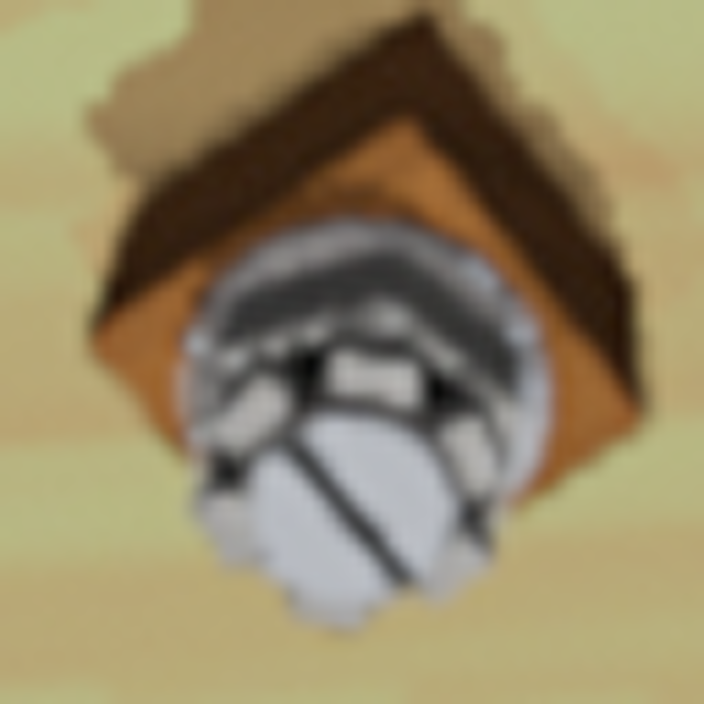

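```bash
python3 - <<'E'
from h import *
k=lambda pts,z:cp('w8',300,242,32,11,pts,z)
c=k([(350,514)],.079)[0]; q=k([(295,445),(403,582)],.079);print(c.round(4),'saw',dirdeg(*q))
e=k([(95,338),(413,118),(642,412)],.045);print(e.round(4),dirdeg(e[0],e[1]),dirdeg(e[1],e[2]),((e[0]+e[2])/2).round(4))
s=k([(228,468),(312,372),(440,395),(478,515)],.075)
for x in s: print('slot',dirdeg(c,x)%360,np.hypot(*(x-c)[:2]))
goto(.605,-.263,.012,119.0)
E
```

```text
[ 0.6058 -0.264   0.079 ] saw 28.677977255914016
[[ 0.5964 -0.2959  0.045 ]
 [ 0.5719 -0.2544  0.045 ]
 [ 0.6123 -0.2311  0.045 ]] 120.60618428240194 29.969259713187306 [ 0.6043 -0.2635  0.045 ]
slot 249.6602288425207 0.014369880383356712
slot 189.04112180807235 0.016160598450436124
slot 136.3455833159578 0.016379122812347158
slot 76.12094324979044 0.01433129957817385
shift [ 3.88 10.63 -0.88] turn [ 0.   -3.45  0.  ] at [ 0.5105 -0.2318  0.2777] yaw 84.5 F [-0.1 -0.3 -0. ] w 0.0853 t 33.875
```

```bash
python3 -m handwheel '[[1,0,-0.3,0,-1,0],[2,0,-0.6,0,-2,0],[3,1,-0.9,0,-3,0],[3.9,2.5,-0.9,0,-3.48,0],[3.9,4,-0.9,0,-3.48,0]]'; python3 -m handwheel '[[0,1,0,0,0,0],[0,2.5,0,0,0,0],[0,4.5,0,0,0,0],[0,6,0,0,0,0],[0,6.63,0,0,0,0]]';python3 -m handwheel '[[0,0,0,0,0,0],[0,0,0,0,0,0],[0,0,0,0,0,0],[0,0,0,0,0,0],[0,0,0,0,0,0]]'; python3 -c "
from h import *
goto(.605,-.264,.012,119.3)"
```

```text
clock: 34.5
eef_pos: [0.6066, -0.2642, 0.1758]
tool_rot: [0.684, 0.179, -0.178, -0.684]
ft_force: [-0.5, -0.1, 0.3]
grip_width: 0.0854
clock: 35.12
eef_pos: [0.6033, -0.2632, 0.0089]
tool_rot: [-0.683, -0.177, 0.18, 0.685]
ft_force: [0.3, 0.3, 0.2]
grip_width: 0.0853
clock: 35.75
eef_pos: [0.6054, -0.2643, 0.0125]
tool_rot: [0.684, 0.178, -0.178, -0.684]
ft_force: [-0.4, -0.1, 0.3]
grip_width: 0.0857
shift [-0.01  0.02  0.02] turn [ 0.   -0.01  0.  ] at [ 0.6054 -0.2643  0.0125] yaw 119.2 F [-0.4 -0.1  0.3] w 0.0857 t 35.75
```

```bash
python3 -m handwheel '[[0,0,0,0,0,0],[0,0,0,0,0,0],[0,0,0,0,0,0],[0,0,0,0,0,0],[0,0,0,0,0,0]]' -1; python3 -m handwheel '[[0,-1,0,0,0,0],[0,-2.5,0,0,0,0],[0,-4.5,0,0,0,0],[0,-5.8,0,0,0,0],[0,-5.8,0,0,0,0]]'; python3 -c "
from h import *
goto(.575,.0506,.155,84.3)"
```

```text
clock: 36.38
eef_pos: [0.6056, -0.2647, 0.0124]
tool_rot: [0.685, 0.179, -0.178, -0.684]
ft_force: [1.2, -1.1, 3.0]
grip_width: 0.0494
clock: 37.0
eef_pos: [0.6061, -0.2644, 0.1587]
tool_rot: [0.685, 0.179, -0.177, -0.684]
ft_force: [0.4, 0.6, -5.6]
grip_width: 0.0491
shift [ 5.06  0.13 11.61] turn [0.01 3.49 0.02] at [ 0.6061 -0.2644  0.1587] yaw 119.2 F [ 0.4  0.6 -5.6] w 0.0491 t 37.0
```

```bash
python3 -m handwheel '[[0.9,0,2,0,0.7,0],[1.8,0,4,0,1.5,0],[2.7,0,6.2,0,2.3,0],[3.7,0,8.5,0,3,0],[4.5,0,10.5,0,3.49,0]]'; python3 -m handwheel '[[0,0,0.5,0,0,0],[0.1,0,1.2,0,0,0],[0.1,0,1.2,0,0,0],[0.1,0,1.2,0,0,0],[0.1,0,1.2,0,0,0]]'; python3 -c "
from h import *
goto(.5752,.0506,.035,84.3)"
```

```text
clock: 37.62
eef_pos: [0.5724, 0.0221, 0.1531]
tool_rot: [0.706, -0.038, 0.034, -0.706]
ft_force: [0.6, -0.5, -4.7]
grip_width: 0.0493
clock: 38.25
eef_pos: [0.5808, 0.0482, 0.1567]
tool_rot: [0.706, -0.036, 0.036, -0.706]
ft_force: [1.4, -0.4, -4.2]
grip_width: 0.049
shift [-0.23  4.87  0.07] turn [ 0.   -0.01 -0.  ] at [0.5808 0.0482 0.1567] yaw 84.2 F [ 1.4 -0.4 -4.2] w 0.049 t 38.25
```

```bash
python3 -m handwheel '[[-0.23,1.2,0.07,0,0,0],[-0.23,2.5,0.07,0,0,0],[-0.23,3.8,0.07,0,0,0],[-0.23,4.5,0.07,0,0,0],[-0.23,4.87,0.07,0,0,0]]'; python3 -m handwheel '[[0,0,0,0,0,0],[0,0.05,0,0,0,0],[0,0.1,0,0,0,0],[0,0.1,0,0,0,0],[0,0.1,0,0,0,0]]';  python3 -c "
from h import *
goto(.5752,.0506,.032,84.3)"
```

```text
clock: 38.88
eef_pos: [0.5745, 0.0509, 0.0341]
tool_rot: [0.706, -0.036, 0.035, -0.706]
ft_force: [-1.0, 0.0, -3.9]
grip_width: 0.0493
clock: 39.5
eef_pos: [0.5753, 0.0518, 0.0329]
tool_rot: [-0.706, 0.035, -0.035, 0.706]
ft_force: [0.3, -1.0, -3.9]
grip_width: 0.049
shift [ 0.    0.04 -0.05] turn [-0.  0.  0.] at [0.5753 0.0518 0.0329] yaw 84.3 F [ 0.3 -1.  -3.9] w 0.049 t 39.5
```

```bash
python3 -m handwheel '[[0,0.05,-0.04,0,0,0],[0,0.05,-0.04,0,0,0],[0,0.05,-0.04,0,0,0],[0,-1,-0.04,0,0,0],[0,-3.4,-0.04,0,0,0]]' 1; python3 -m handwheel '[[-1,-0.4,0,0,0,0],[-3,-0.4,0,0,0,0],[-4.5,-0.4,0,0,0,0],[-4.65,1,0,0,0,0],[-4.65,2.2,0,0,0,0]]';  python3 -c "
from h import *
goto(.4598,.0622,.042,84.3)"
```

```text
clock: 40.12
eef_pos: [0.5725, 0.0505, 0.1156]
tool_rot: [0.707, -0.038, 0.033, -0.706]
ft_force: [0.7, 0.2, -0.2]
grip_width: 0.0853
clock: 40.75
eef_pos: [0.4593, 0.0625, 0.0628]
tool_rot: [-0.706, 0.034, -0.036, 0.706]
ft_force: [0.8, 0.4, 0.2]
grip_width: 0.0858
shift [ 0.02  0.83 -0.01] turn [-0.    0.    0.01] at [0.4593 0.0625 0.0628] yaw 84.3 F [0.8 0.4 0.2] w 0.0858 t 40.75
```

```bash
python3 -m handwheel '[[0,0.5,0,0,0,0],[0,0.85,0,0,0,0],[0,0.85,0,0,0,0],[0,0.85,0,0,0,0],[0,0.85,0,0,0,0]]';python3 -m handwheel '[[0,0,0,0,0,0],[0,0,0,0,0,0],[0,0,0,0,0,0],[0,0,0,0,0,0],[0,0,0,0,0,0]]' -1; python3 -m handwheel '[[0.2,0,0,0,0,0],[0.4,0,0,0,0,0],[0.6,0,0,0,0,0],[0.7,0,0,0,0,0],[0.8,0,0,0,0,0]]'; python3 -m handwheel '[[0.1,0,0,0,0,0],[0.2,0,0,0,0,0],[0.3,0,0,0,0,0],[0.4,0,0,0,0,0],[0.5,0,0,0,0,0]]'
```

```text
clock: 41.38
eef_pos: [0.4601, 0.0624, 0.0421]
tool_rot: [-0.706, 0.035, -0.036, 0.706]
ft_force: [0.2, 0.5, -0.4]
grip_width: 0.0852
clock: 42.0
eef_pos: [0.4594, 0.0624, 0.0416]
tool_rot: [-0.706, 0.035, -0.035, 0.706]
ft_force: [-0.9, 0.9, 4.4]
grip_width: 0.0204
clock: 42.62
eef_pos: [0.4758, 0.0605, 0.0416]
tool_rot: [-0.706, 0.037, -0.033, 0.706]
ft_force: [-10.5, 2.2, 12.7]
grip_width: 0.0204
clock: 43.25
eef_pos: [0.4775, 0.0603, 0.0414]
tool_rot: [-0.705, 0.044, -0.025, 0.707]
ft_force: [-37.9, 5.5, 41.7]
grip_width: 0.0207
```

```bash
python3 -m handwheel '[[-0.3,0,0,0,0,0],[-0.5,0,0,0,0,0],[-0.5,0,0,0,0,0],[-0.5,-1,0,0,0,0],[-0.5,-3,0,0,0,0]]' 1; python3 -m handwheel '[[0,-1,0,0,0,0],[1,-3.5,0,0,0,0],[3,-5,0,0,0,0],[5,-5,0,0,0,0],[6.3,-5,0.05,0,0,0]]';python3 -m handwheel '[[0,0,0,0,0,0],[0,0,0,0,0,0],[0,0,0,0,0,0],[0,0,0,0,0,0],[0,0,0,0,0,0]]';  python3 -c "
from h import *
goto(.578,.050,.068,84.3);c=snap('wrist','w9');print(proj(c,(.578,.05,.099),1))
cv2.imwrite('pics/c9.png',crop('w9',318,130,32,11))"
```

```text
clock: 43.88
eef_pos: [0.478, 0.06, 0.1151]
tool_rot: [0.707, -0.037, 0.033, -0.706]
ft_force: [1.1, 0.5, -0.6]
grip_width: 0.0855
clock: 44.5
eef_pos: [0.6392, 0.0453, 0.2418]
tool_rot: [-0.706, 0.034, -0.037, 0.706]
ft_force: [-0.9, 0.1, 0.4]
grip_width: 0.085
clock: 45.12
eef_pos: [0.6358, 0.046, 0.242]
tool_rot: [-0.706, 0.035, -0.035, 0.706]
ft_force: [-1.0, -0.8, 0.4]
grip_width: 0.0851
shift [-2.32  6.96 -0.07] turn [-0.  0.  0.] at [0.6358 0.046  0.242 ] yaw 84.3 F [-1.  -0.8  0.4] w 0.0851 t 45.125
[316.08286611 128.87207741]
```

View pics/c9.png

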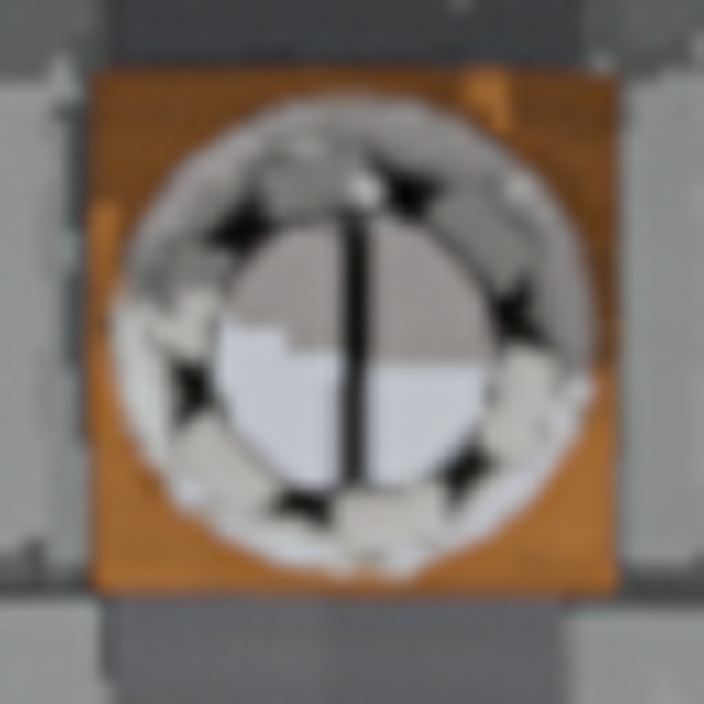

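```bash
python3 - <<'E'
from h import *
k=lambda pts,z:cp('w9',318,130,32,11,pts,z)
print(k([(355,350)],.099)); q=k([(354,215),(352,485)],.099);print(dirdeg(*q))
q=k([(410,192),(303,505),(515,315),(192,388),(465,470),(243,228)],.095)
for i in (0,2,4): print(dirdeg(q[i],q[i+1])%60)
e=k([(90,70),(90,590),(617,590),(617,72)],.065);print([dirdeg(e[i],e[(i+1)%4]) for i in range(4)])
goto(.578,.050,.068,96.9)
E
```

```text
[[0.57861181 0.05153047 0.099     ]]
-6.205372268267147
35.536717676612156
37.078096094995146
36.439079205502594
[np.float64(-6.3640055638998065), np.float64(84.21402544787573), np.float64(174.7972879250084), np.float64(-96.01698587161484)]
shift [-2.32  6.95 -0.07] turn [ 0.   -1.26  0.  ] at [0.6359 0.046  0.2419] yaw 84.3 F [-0.2 -0.1 -0.7] w 0.0851 t 45.175
```

```bash
python3 -m handwheel '[[-1,0.5,0,0,-0.5,0],[-2,2,-0.04,0,-1.21,0],[-2.3,3.5,-0.04,0,-1.21,0],[-2.3,5,-0.04,0,-1.21,0],[-2.3,6.4,-0.04,0,-1.21,0]]'; python3 -m handwheel '[[0,0.3,0,0,0,0],[0,0.55,0,0,0,0],[0,0.55,0,0,0,0],[0,0.55,0,0,0,0],[0,0.55,0,0,0,0]]'; python3 -m handwheel '[[0,0,0,0,0,0],[0,0,0,0,0,0],[0,0,0,0,0,0],[0,0,0,0,0,0],[0,0,0,0,0,0]]' -1; python3 -c "
from h import *
goto(.5785,.0505,.068,54.3)"
```

```text
clock: 45.8
eef_pos: [0.5785, 0.0507, 0.0807]
tool_rot: [-0.706, -0.04, 0.039, 0.706]
ft_force: [1.0, 0.1, -0.6]
grip_width: 0.0851
clock: 46.42
eef_pos: [0.5795, 0.0507, 0.0686]
tool_rot: [-0.706, -0.04, 0.039, 0.706]
ft_force: [-0.5, 0.2, -0.2]
grip_width: 0.0853
clock: 47.05
eef_pos: [0.5788, 0.0507, 0.0679]
tool_rot: [-0.706, -0.04, 0.039, 0.706]
ft_force: [-1.4, 1.2, 3.1]
grip_width: 0.0347
shift [-0.01 -0.   -0.01] turn [-0.    4.21  0.  ] at [0.5788 0.0507 0.0679] yaw 96.4 F [-1.4  1.2  3.1] w 0.0347 t 47.05
```

```bash
python3 -m handwheel '[[0,0,0,0,0.8,0],[0,0,0,0,1.7,0],[0,0,0,0,2.6,0],[0,0,0,0,3.5,0],[0,0,0,0,4.22,0]]'; python3 -m handwheel '[[0,0,0,0,0,0],[0,0,0,0,0,0],[0,0,0,0,0,0],[0,0,0,0,0,0],[0,0,0,0,0,0]]'; python3 -c "
from h import *
goto(); print(bot.get_obs()['ft_torque'])";python3 -m handwheel '[[0,0,0,0,0,0],[0,0,0,0,0,0],[0,0,0,0,0,0],[0,-1,0,0,0,0],[0,-3,0,0,0,0]]' 1; python3 -m handwheel '[[0.5,-1,0.3,0,-0.9,0],[1,-2,0.6,0,-1.8,0],[1.5,-3,0.9,0,-2.5,0],[2,-3.9,1.2,0,-3,0],[2,-3.9,1.2,0,-3,0]]';python3 -m handwheel '[[0,0,0,0,0,0],[0,0,0,0,0,0],[0,0,0,0,0,0],[0,0,0,0,0,0],[0,0,0,0,0,0]]';  python3 -c "
from h import *
goto(.4778,.0604,.042,84.3);c=snap('wrist','w10');print(proj(c,(.578,.05,.099),1))
cv2.imwrite('pics/c10.png',crop('w10',318,130,32,11))"
```

```text
clock: 47.68
eef_pos: [0.579, 0.0515, 0.068]
tool_rot: [-0.672, 0.218, -0.219, 0.673]
ft_force: [-1.3, 2.0, 3.4]
grip_width: 0.0346
clock: 48.3
eef_pos: [0.579, 0.0514, 0.068]
tool_rot: [-0.672, 0.217, -0.217, 0.674]
ft_force: [-1.4, 6.2, 4.9]
grip_width: 0.0346
shift [0. 0. 0.] turn [-0.01  0.   -0.  ] at [0.579  0.0514 0.068 ] yaw 54.3 F [-1.4  6.2  4.9] w 0.0346 t 48.3
[1.0602708  0.29252914 0.06480687]
clock: 48.92
eef_pos: [0.5767, 0.05, 0.1407]
tool_rot: [0.674, -0.22, 0.215, -0.672]
ft_force: [1.4, -0.4, 0.3]
grip_width: 0.0855
clock: 49.55
eef_pos: [0.6386, 0.0453, 0.2416]
tool_rot: [-0.706, 0.035, -0.038, 0.706]
ft_force: [0.2, 0.0, -1.0]
grip_width: 0.0855
clock: 50.18
eef_pos: [0.6368, 0.0458, 0.2401]
tool_rot: [-0.706, 0.036, -0.036, 0.706]
ft_force: [0.1, 0.8, -0.2]
grip_width: 0.0857
shift [-6.39  7.92 -0.06] turn [ 0.   -0.01 -0.  ] at [0.6368 0.0458 0.2401] yaw 84.2 F [ 0.1  0.8 -0.2] w 0.0857 t 50.175
[316.16195289 128.00024078]
```

View pics/c10.png

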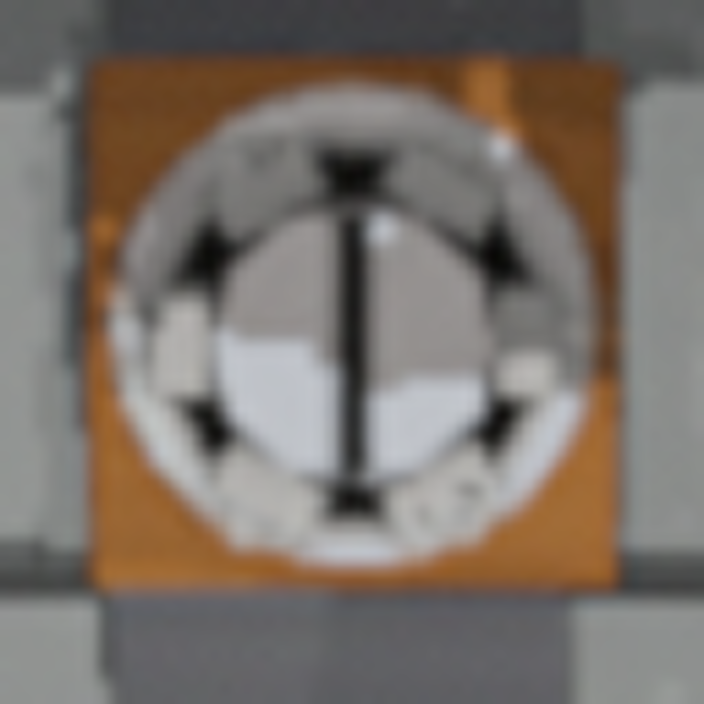

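```bash
python3 -m handwheel '[[-2,0,0,0,0,0],[-4.5,0.5,0,0,0,0],[-6.39,2,-0.06,0,0,0],[-6.39,4.5,-0.06,0,0,0],[-6.39,6.2,-0.06,0,0,0]]'; python3 -m handwheel '[[0,0.8,0,0,0,0],[0,1.4,0,0,0,0],[0,1.72,0,0,0,0],[0,1.72,0,0,0,0],[0,1.72,0,0,0,0]]'; python3 -m handwheel '[[0,0,0,0,0,0],[0,0,0,0,0,0],[0,0,0,0,0,0],[0,0,0,0,0,0],[0,0,0,0,0,0]]' -1; python3 -m handwheel '[[-0.2,0,0,0,0,0],[-0.4,0,0,0,0,0],[-0.6,0,0,0,0,0],[-0.8,0,0,0,0,0],[-0.85,0,0,0,0,0]]'; python3 -m handwheel '[[0,0,0,0,0,0],[0,0,0,0,0,0],[0,0,0,0,0,0],[0,-0.6,0,0,0,0],[0,-2,0,0,0,0]]' 1; python3 -c "
from h import *
goto(.5785,.0508,.032,84.2)"
```

```text
clock: 50.85
eef_pos: [0.4764, 0.0604, 0.0838]
tool_rot: [0.706, -0.036, 0.036, -0.706]
ft_force: [-0.0, 0.5, 0.1]
grip_width: 0.0856
clock: 51.48
eef_pos: [0.4785, 0.0605, 0.0429]
tool_rot: [-0.706, 0.035, -0.036, 0.706]
ft_force: [0.4, -0.1, 0.4]
grip_width: 0.0854
clock: 52.1
eef_pos: [0.4779, 0.0603, 0.0425]
tool_rot: [-0.706, 0.036, -0.036, 0.706]
ft_force: [-1.4, 0.7, 4.2]
grip_width: 0.0202
clock: 52.72
eef_pos: [0.4597, 0.0623, 0.0425]
tool_rot: [0.706, -0.034, 0.038, -0.706]
ft_force: [7.3, -1.2, -4.4]
grip_width: 0.02
clock: 53.35
eef_pos: [0.4548, 0.0623, 0.0912]
tool_rot: [0.706, -0.037, 0.034, -0.706]
ft_force: [-0.1, -0.0, 0.1]
grip_width: 0.0855
shift [4.98 2.34 0.04] turn [ 0.01  0.   -0.03] at [0.4548 0.0623 0.0912] yaw 84.2 F [-0.1 -0.   0.1] w 0.0855 t 53.35
```

```bash
python3 -m handwheel '[[1.5,-0.6,0,0,0,0],[3.5,-0.6,0,0,0,0],[4.9,-0.3,0,0,0,0],[4.9,1.3,0,0,0,0],[4.9,2.4,0,0,0,0]]'; python3 -m handwheel '[[0,0,0,0,0,0],[0,0,0,0,0,0],[0,0,0,0,0,0],[0,0,0,0,0,0],[0,0,0,0,0,0]]'; python3 -m handwheel '[[0,0,0,0,0,0],[0,0,0,0,0,0],[0,0,0,0,0,0],[0,0,0,0,0,0],[0,0,0,0,0,0]]' -1;  python3 -m handwheel '[[0,-1,0,0,0,0],[0,-2.5,0,0,0,0],[0,-4,0,0,0,0],[0,-5,0,0,0,0],[0,-5,0,0,0,0]]'; python3 -c "
from h import *
goto(.511,.316,.15,100.5)"
```

```text
clock: 53.98
eef_pos: [0.578, 0.05, 0.0302]
tool_rot: [0.706, -0.037, 0.035, -0.706]
ft_force: [-0.0, 0.1, 0.1]
grip_width: 0.0853
clock: 54.6
eef_pos: [0.5789, 0.0502, 0.0329]
tool_rot: [-0.706, 0.035, -0.036, 0.706]
ft_force: [0.0, -0.9, 0.6]
grip_width: 0.0852
clock: 55.22
eef_pos: [0.5785, 0.0505, 0.0325]
tool_rot: [-0.706, 0.036, -0.036, 0.706]
ft_force: [-2.5, 3.0, 5.6]
grip_width: 0.0488
clock: 55.85
eef_pos: [0.5797, 0.0498, 0.158]
tool_rot: [0.706, -0.035, 0.037, -0.706]
ft_force: [0.6, -0.4, -4.3]
grip_width: 0.0491
shift [-3.81  0.31 10.32] turn [ 0.   -1.63  0.02] at [0.5797 0.0498 0.158 ] yaw 84.2 F [ 0.6 -0.4 -4.3] w 0.0491 t 55.85
```

```bash
python3 -m handwheel '[[-0.6,0,2,0,-0.3,0],[-1.4,0,4.2,0,-0.7,0],[-2.2,0,6.5,0,-1.1,0],[-3,0,8.6,0,-1.4,0],[-3.75,0.3,10.3,0,-1.63,0]]';python3 -m handwheel '[[0,0.5,0,0,0,0],[0,1.2,0,0,0,0],[0,1.7,0,0,0,0],[0,1.7,0,0,0,0],[0,1.7,0,0,0,0]]';  python3 -c "
from h import *
goto(.511,.316,.019,100.5);snap('wrist','w11')"
```

```text
clock: 56.48
eef_pos: [0.5099, 0.3173, 0.147]
tool_rot: [0.705, 0.065, -0.066, -0.703]
ft_force: [0.5, -0.0, -4.5]
grip_width: 0.049
clock: 57.1
eef_pos: [0.5117, 0.3153, 0.1072]
tool_rot: [0.704, 0.064, -0.064, -0.704]
ft_force: [0.2, 0.1, -3.3]
grip_width: 0.049
shift [-0.02  3.53  0.03] turn [ 0.   -0.01  0.  ] at [0.5117 0.3153 0.1072] yaw 100.4 F [ 0.2  0.1 -3.3] w 0.049 t 57.1
```

View pics/w11.png

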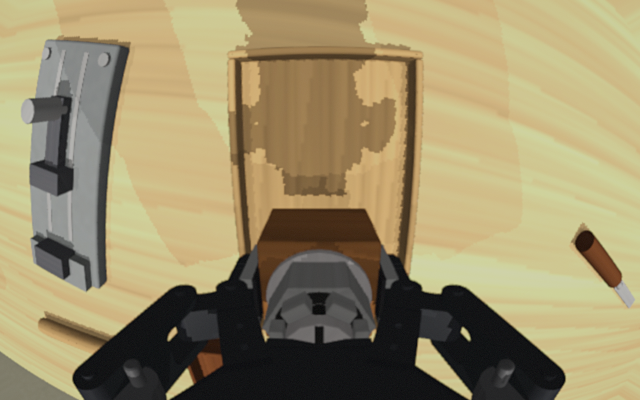

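```bash
python3 -m handwheel '[[0,1,0,0,0,0],[0,2,0.05,0,0,0],[0,3,0.05,0,0,0],[0,3.4,0.05,0,0,0],[0,3.5,0.05,0,0,0]]';python3 -m handwheel '[[0,0,0,0,0,0],[0,0,0,0,0,0],[0,0,0,0,0,0],[0,0.05,0,0,0,0],[0,0.1,0,0,0,0]]';  python3 -c "
from h import *
goto(.511,.316,.019,100.5)"; python3 -m handwheel '[[0,0,0,0,0,0],[0,0,0,0,0,0],[0,-1,0,0,0,0],[0,-3,0,0,0,0],[0,-5.5,0,0,0,0]]' 0.35; python3 -m handwheel '[[-0.1,-1.5,-2,0,0,0],[-0.2,-3,-4.5,0,0.5,0],[-0.3,-4.5,-7,0,1,0],[-0.4,-5,-9.5,0,1.6,0],[-0.4,-5,-12,0,1.6,0]]' 1;  python3 -c "
from h import *
goto(.51,-.30,.285,84.4)"
```

```text
clock: 57.78
eef_pos: [0.5113, 0.317, 0.0198]
tool_rot: [-0.704, -0.065, 0.065, 0.704]
ft_force: [0.6, -0.7, -4.4]
grip_width: 0.0493
clock: 58.4
eef_pos: [0.5114, 0.3172, 0.0185]
tool_rot: [-0.704, -0.065, 0.064, 0.704]
ft_force: [-3.7, -1.6, 9.0]
grip_width: 0.0491
shift [-0.02 -0.02 -0.04] turn [-0.   -0.    0.01] at [0.5114 0.3172 0.0185] yaw 100.5 F [-3.7 -1.6  9. ] w 0.0491 t 58.4
clock: 59.02
eef_pos: [0.5103, 0.3165, 0.1547]
tool_rot: [0.705, 0.064, -0.066, -0.704]
ft_force: [1.6, -0.2, 0.3]
grip_width: 0.0574
clock: 59.65
eef_pos: [0.5534, 0.039, 0.2805]
tool_rot: [-0.706, 0.032, -0.036, 0.707]
ft_force: [0.6, 0.2, -0.0]
grip_width: 0.0853
shift [ -0.43  -0.19 -13.66] turn [-0.    0.01  0.03] at [0.5534 0.039  0.2805] yaw 84.5 F [ 0.6  0.2 -0. ] w 0.0853 t 59.65
```

```bash
python3 -m handwheel '[[0,0,-2.4,0,0,0],[0,0,-4.8,0,0,0],[0.1,0,-7.2,0,0,0],[0.2,0,-9.6,0,0,0],[0.3,0,-12,0,0,0]]'; python3 -m handwheel '[[0,0,-1.5,0,0,0],[0,0,-2,0,0,0],[0,0,-2,0,0,0],[0,0,-2,0,0,0],[0,0,-2,0,0,0]]' 1;  python3 -c "
from h import *
goto()
c=snap('wrist','w12');snap('scene','s12')"
```

```text
clock: 60.28
eef_pos: [0.531, -0.2609, 0.2786]
tool_rot: [0.706, -0.033, 0.034, -0.706]
ft_force: [0.8, -0.8, 0.6]
grip_width: 0.0852
clock: 60.9
eef_pos: [0.5268, -0.3071, 0.2785]
tool_rot: [-0.706, 0.033, -0.033, 0.706]
ft_force: [0.5, 0.1, -0.5]
grip_width: 0.0857
shift [0. 0. 0.] turn [-0. -0.  0.] at [ 0.5268 -0.3071  0.2785] yaw 84.6 F [ 0.5  0.1 -0.5] w 0.0857 t 60.9
```

View pics/w12.png

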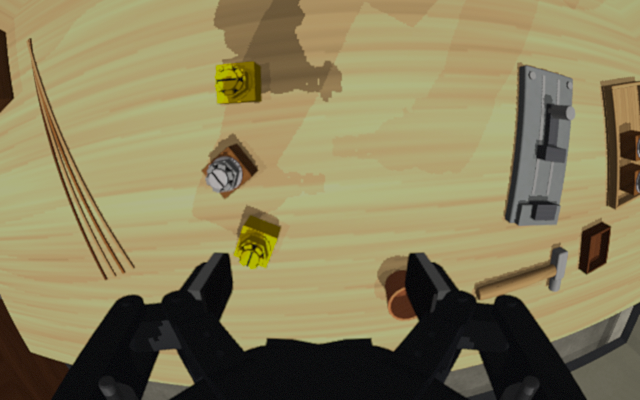

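View pics/s12.png

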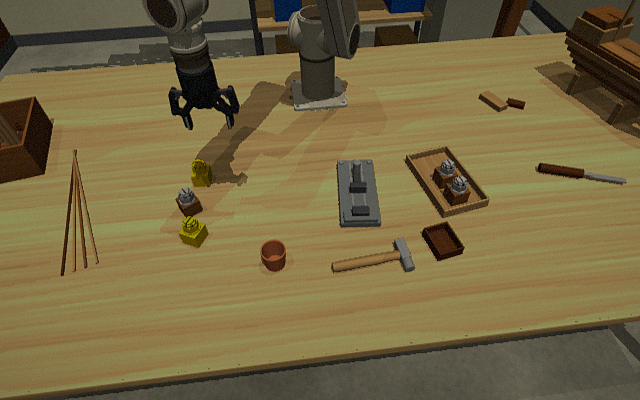

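```bash
python3 - <<'E'
from h import *
cv2.imwrite('pics/c12.png',crop('w12',230,167,32,11))
w=load('w12')
for u,v in [(217,62),(260,62),(217,104),(260,103),(246,210),(278,218)]: print(onz(w,u,v,.03,1).round(3))
E
```

```text
[ 0.372 -0.422  0.03 ]
[ 0.381 -0.366  0.03 ]
[ 0.427 -0.428  0.03 ]
[ 0.434 -0.372  0.03 ]
[ 0.572 -0.409  0.03 ]
[ 0.587 -0.367  0.03 ]
```

View pics/c12.png

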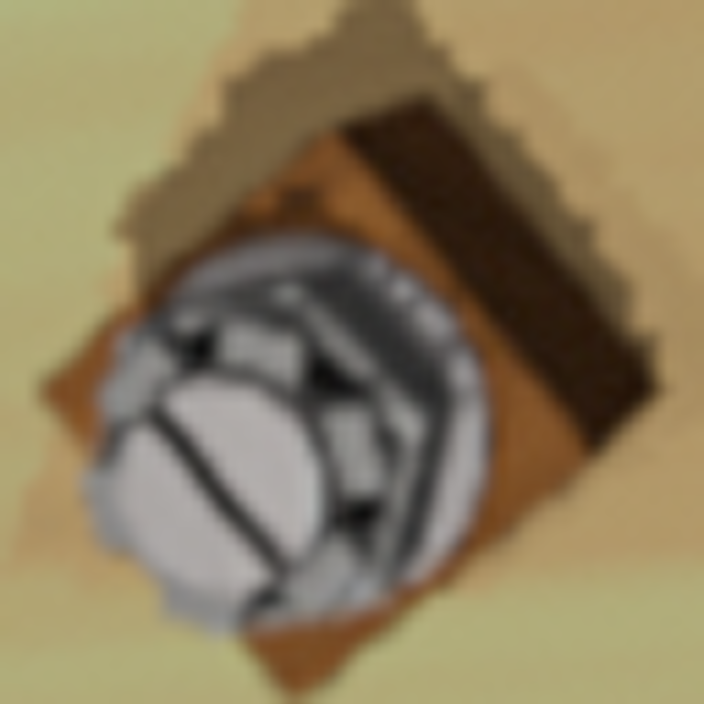

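```bash
python3 - <<'E'
from h import *
k=lambda pts,z:cp('w12',230,167,32,11,pts,z)
c=k([(218,487)],.079)[0]; q=k([(158,412),(284,568)],.079);print(c.round(4),'saw',dirdeg(*q))
e=k([(43,390),(335,130),(590,452),(298,697)],.045);print(e.round(4),[dirdeg(e[i],e[(i+1)%4]) for i in range(4)],e.mean(0).round(4))
s=k([(200,348),(333,378),(362,512)],.075)
for x in s: print('slot',dirdeg(c,x)%360,np.hypot(*(x-c)[:2]))
E
```

```text
[ 0.516  -0.4245  0.079 ] saw 31.59262576114043
[[ 0.5082 -0.4569  0.045 ]
 [ 0.4827 -0.416   0.045 ]
 [ 0.5231 -0.3914  0.045 ]
 [ 0.5484 -0.4314  0.045 ]] [np.float64(121.9351344401157), np.float64(31.335075161281857), np.float64(-57.70124819658358), np.float64(-147.65431668168458)] [ 0.5156 -0.4239  0.045 ]
slot 183.59313149668407 0.014536198240461257
slot 125.15411924353965 0.01653941793828712
slot 69.96771938677702 0.0153106396478087
```

```bash
python3 -c "
from h import *
goto(.5158,-.4242,.012,121.8)"
```

```text
shift [ 0.   10.66 -4.69] turn [ 0.   -3.72  0.  ] at [ 0.5267 -0.3075  0.2785] yaw 84.6 F [ 0.4  0.  -0.7] w 0.0851 t 61.0
```

```bash
python3 -m handwheel '[[0,0,-1.2,0,-1,0],[0,0,-2.4,0,-2,0],[0,0.5,-3.6,0,-3,0],[0,2,-4.69,0,-3.72,0],[0,4,-4.69,0,-3.72,0]]'; python3 -m handwheel '[[0,1,0,0,0,0],[0,2.5,0,0,0,0],[0,4.5,0,0,0,0],[0,6,0,0,0,0],[0,6.65,0,0,0,0]]';python3 -m handwheel '[[0,0,0,0,0,0],[0,0,0,0,0,0],[0,0,0,0,0,0],[0,0,0,0,0,0],[0,0,0,0,0,0]]'; python3 -c "
from h import *
goto(.5158,-.4242,.012,121.8)"
```

```text
clock: 61.62
eef_pos: [0.5157, -0.4277, 0.1784]
tool_rot: [0.682, 0.194, -0.192, -0.679]
ft_force: [-0.7, 0.0, -1.5]
grip_width: 0.0856
clock: 62.25
eef_pos: [0.5138, -0.4235, 0.0092]
tool_rot: [-0.679, -0.192, 0.194, 0.682]
ft_force: [0.0, 0.5, 0.2]
grip_width: 0.0853
clock: 62.88
eef_pos: [0.5153, -0.4255, 0.0126]
tool_rot: [0.681, 0.193, -0.193, -0.68]
ft_force: [0.3, -0.6, 0.5]
grip_width: 0.0854
shift [0.05 0.02 0.03] turn [ 0.01 -0.01  0.  ] at [ 0.5153 -0.4255  0.0126] yaw 121.7 F [ 0.3 -0.6  0.5] w 0.0854 t 62.875
```

```bash
python3 -m handwheel '[[0.04,0,0,0,0,0],[0.04,0,0,0,0,0],[0.04,0,0,0,0,0],[0.04,0,0,0,0,0],[0.04,0,0,0,0,0]]' -1; python3 -m handwheel '[[0,-1,0,0,0,0],[0,-2.5,0,0,0,0],[0,-4.5,0,0,0,0],[0,-5.8,0,0,0,0],[0,-5.8,0,0,0,0]]'; python3 -c "
from h import *
goto(.5752,.0506,.155,84.3)"
```

```text
clock: 63.5
eef_pos: [0.5166, -0.4255, 0.0125]
tool_rot: [0.681, 0.193, -0.193, -0.68]
ft_force: [2.4, -2.8, 1.3]
grip_width: 0.0491
clock: 64.12
eef_pos: [0.5165, -0.4251, 0.1585]
tool_rot: [0.681, 0.194, -0.193, -0.679]
ft_force: [0.7, -0.0, -5.3]
grip_width: 0.0491
shift [12.    0.12 14.95] turn [0.01 3.74 0.01] at [ 0.5165 -0.4251  0.1585] yaw 121.7 F [ 0.7 -0.  -5.3] w 0.0491 t 64.125
```

```bash
python3 -m handwheel '[[1.2,0,1.5,0,0.4,0],[2.6,0,3.2,0,1.1,0],[4,0,5,0,1.9,0],[5.5,0,6.9,0,2.8,0],[7,0,8.8,0,3.74,0]]'; python3 -c "
from h import *
goto(.5752,.0506,.155,84.3)"
```

```text
clock: 64.75
eef_pos: [0.5466, -0.1431, 0.153]
tool_rot: [-0.705, 0.04, -0.035, 0.707]
ft_force: [0.5, 0.4, -5.2]
grip_width: 0.0492
shift [ 0.33 -0.07  7.82] turn [-0.01 -0.03 -0.04] at [ 0.5466 -0.1431  0.153 ] yaw 84.0 F [ 0.5  0.4 -5.2] w 0.0492 t 64.75
```

```bash
python3 -m handwheel '[[0.1,0,1.8,0,0,0],[0.2,0,3.7,0,0,0],[0.3,0,5.6,0,0,0],[0.33,0,6.8,0,0,0],[0.33,0,6.8,0,0,0]]';  python3 -m handwheel '[[0,0,0,0,0,0],[0,0,0,0,0,0],[0,0,0,0,0,0],[0,0,0,0,0,0],[0,0,0,0,0,0]]';python3 -c "
from h import *
goto(.5752,.0506,.035,84.3)"
```

```text
clock: 65.38
eef_pos: [0.5718, 0.0252, 0.1531]
tool_rot: [0.706, -0.036, 0.031, -0.706]
ft_force: [-0.9, -0.8, -4.9]
grip_width: 0.0493
clock: 66.0
eef_pos: [0.5743, 0.0223, 0.1571]
tool_rot: [-0.706, 0.035, -0.035, 0.706]
ft_force: [-0.2, -0.4, -5.8]
grip_width: 0.0493
shift [-0.08  4.88  1.13] turn [-0. -0.  0.] at [0.5743 0.0223 0.1571] yaw 84.3 F [-0.2 -0.4 -5.8] w 0.0493 t 66.0
```

```bash
python3 -m handwheel '[[-0.08,0.5,1.13,0,0,0],[-0.08,2,1.13,0,0,0],[-0.08,3.5,1.13,0,0,0],[-0.08,4.4,1.13,0,0,0],[-0.08,4.88,1.13,0,0,0]]'; python3 -m handwheel '[[0,0,0,0,0,0],[0,0.05,0,0,0,0],[0,0.1,0,0,0,0],[0,0.12,0,0,0,0],[0,0.12,0,0,0,0]]';  python3 -c "
from h import *
goto(.5752,.0506,.032,84.3)"
```

```text
clock: 66.62
eef_pos: [0.5743, 0.0509, 0.0335]
tool_rot: [0.706, -0.036, 0.034, -0.706]
ft_force: [-1.1, -0.8, -5.4]
grip_width: 0.0493
clock: 67.25
eef_pos: [0.5755, 0.051, 0.0325]
tool_rot: [-0.706, 0.035, -0.036, 0.706]
ft_force: [0.3, 0.1, -3.2]
grip_width: 0.0492
shift [-0.01  0.02 -0.02] turn [-0.   -0.    0.01] at [0.5755 0.051  0.0325] yaw 84.3 F [ 0.3  0.1 -3.2] w 0.0492 t 67.25
```

```bash
python3 -m handwheel '[[0,0.03,-0.02,0,0,0],[0,0.03,-0.02,0,0,0],[0,0.03,-0.02,0,0,0],[0,-1,-0.02,0,0,0],[0,-3.4,-0.02,0,0,0]]' 1; python3 -m handwheel '[[-1,-0.4,0,0,0,0],[-3,-0.4,0,0,0,0],[-4.5,-0.4,0,0,0,0],[-4.65,1,0,0,0,0],[-4.65,2.2,0,0,0,0]]';  python3 -m handwheel '[[0,0.5,0,0,0,0],[0,0.85,0,0,0,0],[0,0.85,0,0,0,0],[0,0.85,0,0,0,0],[0,0.85,0,0,0,0]]'; python3 -c "
from h import *
goto(.4598,.0622,.042,84.3)"
```

```text
clock: 67.88
eef_pos: [0.5724, 0.0503, 0.1148]
tool_rot: [0.707, -0.038, 0.033, -0.706]
ft_force: [1.2, 1.0, 1.4]
grip_width: 0.0856
clock: 68.5
eef_pos: [0.4593, 0.0622, 0.0621]
tool_rot: [-0.706, 0.034, -0.036, 0.706]
ft_force: [0.3, 0.1, -0.7]
grip_width: 0.0853
clock: 69.12
eef_pos: [0.4601, 0.0621, 0.0414]
tool_rot: [-0.706, 0.035, -0.036, 0.706]
ft_force: [0.0, 0.4, -0.4]
grip_width: 0.0851
shift [-0.01 -0.03  0.  ] turn [-0.   -0.    0.01] at [0.4601 0.0621 0.0414] yaw 84.3 F [ 0.   0.4 -0.4] w 0.0851 t 69.125
```

```bash
python3 -m handwheel '[[0,0,0,0,0,0],[0,0,0,0,0,0],[0,0,0,0,0,0],[0,0,0,0,0,0],[0,0,0,0,0,0]]' -1; python3 -m handwheel '[[0.2,0,0,0,0,0],[0.4,0,0,0,0,0],[0.6,0,0,0,0,0],[0.7,0,0,0,0,0],[0.8,0,0,0,0,0]]'; python3 -m handwheel '[[0.1,0,0,0,0,0],[0.2,0,0,0,0,0],[0.3,0,0,0,0,0],[0.4,0,0,0,0,0],[0.5,0,0,0,0,0]]'; python3 -m handwheel '[[-0.3,0,0,0,0,0],[-0.5,0,0,0,0,0],[-0.5,0,0,0,0,0],[-0.5,-1,0,0,0,0],[-0.5,-3,0,0,0,0]]' 1; python3 -m handwheel '[[0,-1,0,0,0,0],[1,-3.5,0,0,0,0],[3,-5,0,0,0,0],[5,-5,0,0,0,0],[6.3,-5,0.05,0,0,0]]';python3 -m handwheel '[[0,0,0,0,0,0],[0,0,0,0,0,0],[0,0,0,0,0,0],[0,0,0,0,0,0],[0,0,0,0,0,0]]';  python3 -c "
from h import *
goto(.578,.050,.068,84.3);c=snap('wrist','w13');print(proj(c,(.578,.05,.099),1))
cv2.imwrite('pics/c13.png',crop('w13',318,130,32,11))"
```

```text
clock: 69.75
eef_pos: [0.4594, 0.0623, 0.0409]
tool_rot: [-0.706, 0.035, -0.035, 0.706]
ft_force: [-0.5, 0.7, 3.0]
grip_width: 0.0199
clock: 70.38
eef_pos: [0.4751, 0.0606, 0.0408]
tool_rot: [-0.706, 0.038, -0.032, 0.707]
ft_force: [-12.7, 2.9, 16.9]
grip_width: 0.0205
clock: 71.0
eef_pos: [0.4776, 0.0603, 0.0407]
tool_rot: [-0.705, 0.044, -0.025, 0.707]
ft_force: [-37.9, 6.0, 42.2]
grip_width: 0.0201
clock: 71.62
eef_pos: [0.478, 0.0596, 0.1144]
tool_rot: [0.707, -0.037, 0.034, -0.706]
ft_force: [0.8, -1.1, 0.3]
grip_width: 0.0854
clock: 72.25
eef_pos: [0.6392, 0.045, 0.2411]
tool_rot: [-0.706, 0.034, -0.037, 0.706]
ft_force: [0.0, -0.7, -0.3]
grip_width: 0.0855
clock: 72.88
eef_pos: [0.6358, 0.0457, 0.2413]
tool_rot: [-0.706, 0.035, -0.035, 0.706]
ft_force: [-1.0, -1.0, 0.2]
grip_width: 0.0853
shift [-2.32  6.93 -0.06] turn [-0.  0.  0.] at [0.6358 0.0457 0.2413] yaw 84.3 F [-1.  -1.   0.2] w 0.0853 t 72.875
[316.36860726 128.89060131]
```

View pics/c13.png

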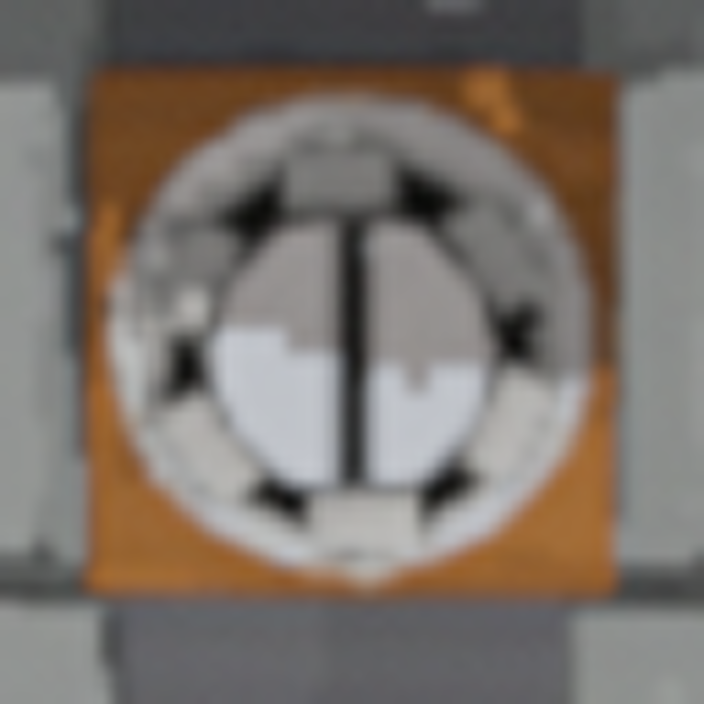

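```bash
python3 -m handwheel '[[-1,0.5,0,0,-0.3,0],[-2,2,-0.04,0,-0.49,0],[-2.3,3.5,-0.04,0,-0.49,0],[-2.3,5,-0.04,0,-0.49,0],[-2.3,6.4,-0.04,0,-0.49,0]]'; python3 -m handwheel '[[0,0.3,0,0,0,0],[0,0.53,0,0,0,0],[0,0.53,0,0,0,0],[0,0.53,0,0,0,0],[0,0.53,0,0,0,0]]'; python3 -m handwheel '[[0,0,0,0,0,0],[0,0,0,0,0,0],[0,0,0,0,0,0],[0,0,0,0,0,0],[0,0,0,0,0,0]]' -1; python3 -c "
from h import *
goto(.5785,.0505,.068,54.3)"
```

```text
clock: 73.55
eef_pos: [0.5786, 0.0504, 0.08]
tool_rot: [-0.707, 0.005, -0.005, 0.707]
ft_force: [0.7, 0.3, 0.1]
grip_width: 0.0855
clock: 74.18
eef_pos: [0.5795, 0.0504, 0.0684]
tool_rot: [-0.707, 0.004, -0.006, 0.707]
ft_force: [-0.1, 0.1, -0.5]
grip_width: 0.0853
clock: 74.8
eef_pos: [0.5788, 0.0503, 0.0677]
tool_rot: [0.707, -0.005, 0.005, -0.707]
ft_force: [-1.9, -0.7, 4.0]
grip_width: 0.0345
shift [-0.01 -0.01  0.01] turn [-0.    3.49  0.  ] at [0.5788 0.0503 0.0677] yaw 89.2 F [-1.9 -0.7  4. ] w 0.0345 t 74.8
```

```bash
python3 -m handwheel '[[0,0,0,0,0.7,0],[0,0,0,0,1.4,0],[0,0,0,0,2.1,0],[0,0,0,0,2.8,0],[0,0,0,0,3.5,0]]'; python3 -m handwheel '[[0,0,0,0,0,0],[0,0,0,0,0,0],[0,0,0,0,0,0],[0,0,0,0,0,0],[0,0,0,0,0,0]]'; python3 -c "
from h import *
goto()";python3 -m handwheel '[[0,0,0,0,0,0],[0,0,0,0,0,0],[0,0,0,0,0,0],[0,-1,0,0,0,0],[0,-3,0,0,0,0]]' 1; python3 -m handwheel '[[0.5,-1,0.3,0,-0.9,0],[1,-2,0.6,0,-1.8,0],[1.5,-3,0.9,0,-2.5,0],[2,-3.9,1.2,0,-3,0],[2,-3.9,1.2,0,-3,0]]';python3 -m handwheel '[[0,0,0,0,0,0],[0,0,0,0,0,0],[0,0,0,0,0,0],[0,0,0,0,0,0],[0,0,0,0,0,0]]';  python3 -c "
from h import *
goto(.4778,.0604,.042,84.3);c=snap('wrist','w14');print(proj(c,(.578,.05,.099),1))
cv2.imwrite('pics/c14.png',crop('w14',318,130,32,11))"
```

```text
clock: 75.42
eef_pos: [0.579, 0.051, 0.0677]
tool_rot: [-0.672, 0.218, -0.218, 0.673]
ft_force: [-0.4, 0.8, 2.0]
grip_width: 0.0346
clock: 76.05
eef_pos: [0.579, 0.0509, 0.0678]
tool_rot: [-0.673, 0.217, -0.217, 0.673]
ft_force: [-2.4, 4.3, 6.0]
grip_width: 0.0346
shift [0. 0. 0.] turn [-0.01  0.   -0.  ] at [0.579  0.0509 0.0678] yaw 54.3 F [-2.4  4.3  6. ] w 0.0346 t 76.05
clock: 76.68
eef_pos: [0.5767, 0.0498, 0.1404]
tool_rot: [0.674, -0.219, 0.215, -0.672]
ft_force: [0.9, -1.1, 0.1]
grip_width: 0.0854
clock: 77.3
eef_pos: [0.6386, 0.0452, 0.2414]
tool_rot: [-0.706, 0.035, -0.038, 0.706]
ft_force: [-0.1, 1.1, -0.4]
grip_width: 0.0851
clock: 77.92
eef_pos: [0.6368, 0.0455, 0.2399]
tool_rot: [0.706, -0.036, 0.036, -0.706]
ft_force: [0.7, -0.2, -1.1]
grip_width: 0.0856
shift [-6.39  7.92 -0.05] turn [ 0.   -0.01 -0.  ] at [0.6368 0.0455 0.2399] yaw 84.2 F [ 0.7 -0.2 -1.1] w 0.0856 t 77.925
[316.45119531 127.98585926]
```

View pics/c14.png

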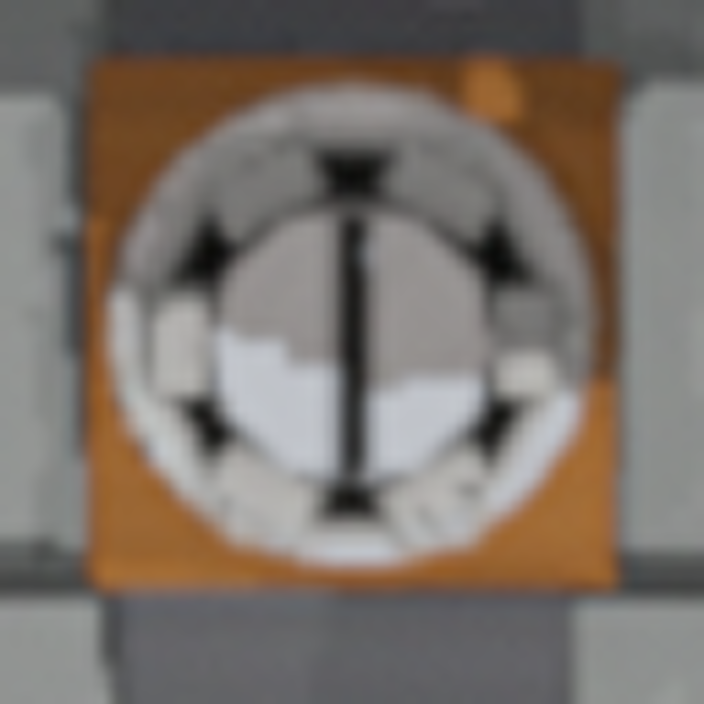

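Slots line up with the saw cut (352,170)/(350,500). Open the vise and fetch the foot.

```bash
python3 -m handwheel '[[-2,0,0,0,0,0],[-4.5,0.5,0,0,0,0],[-6.39,2,-0.06,0,0,0],[-6.39,4.5,-0.06,0,0,0],[-6.39,6.2,-0.06,0,0,0]]'; python3 -m handwheel '[[0,0.8,0,0,0,0],[0,1.4,0,0,0,0],[0,1.72,0,0,0,0],[0,1.72,0,0,0,0],[0,1.72,0,0,0,0]]'; python3 -m handwheel '[[0,0,0,0,0,0],[0,0,0,0,0,0],[0,0,0,0,0,0],[0,0,0,0,0,0],[0,0,0,0,0,0]]' -1; python3 -m handwheel '[[-0.2,0,0,0,0,0],[-0.4,0,0,0,0,0],[-0.6,0,0,0,0,0],[-0.8,0,0,0,0,0],[-0.85,0,0,0,0,0]]'; python3 -m handwheel '[[0,0,0,0,0,0],[0,0,0,0,0,0],[0,0,0,0,0,0],[0,-0.6,0,0,0,0],[0,-2,0,0,0,0]]' 1; python3 -m handwheel '[[1.5,-0.6,0,0,0,0],[3.5,-0.6,0,0,0,0],[4.9,-0.3,0,0,0,0],[4.9,1.3,0,0,0,0],[4.9,2.4,0,0,0,0]]'; python3 -m handwheel '[[0,0,0,0,0,0],[0,0,0,0,0,0],[0,0,0,0,0,0],[0,0,0,0,0,0],[0,0,0,0,0,0]]'; python3 -m handwheel '[[0,0,0,0,0,0],[0,0,0,0,0,0],[0,0,0,0,0,0],[0,0,0,0,0,0],[0,0,0,0,0,0]]' -1;  python3 -m handwheel '[[0,-1,0,0,0,0],[0,-2.5,0,0,0,0],[0,-4,0,0,0,0],[0,-5,0,0,0,0],[0,-5,0,0,0,0]]'; python3 -c "
from h import *
snap('scene','s15');snap('wrist','w15')
goto(.443,.303,.15,100.5)"
```

```text
clock: 78.6
eef_pos: [0.4764, 0.0601, 0.0836]
tool_rot: [0.706, -0.036, 0.036, -0.706]
ft_force: [1.0, -0.8, 0.7]
grip_width: 0.0853
clock: 79.22
eef_pos: [0.4785, 0.0602, 0.0426]
tool_rot: [-0.706, 0.035, -0.036, 0.706]
ft_force: [-0.4, -0.1, -0.1]
grip_width: 0.0854
clock: 79.85
eef_pos: [0.4779, 0.0603, 0.0423]
tool_rot: [-0.706, 0.036, -0.036, 0.706]
ft_force: [-1.7, 1.2, 3.3]
grip_width: 0.0205
clock: 80.47
eef_pos: [0.4598, 0.0623, 0.0423]
tool_rot: [-0.706, 0.034, -0.038, 0.706]
ft_force: [6.7, 0.1, -5.9]
grip_width: 0.0202
clock: 81.1
eef_pos: [0.4547, 0.062, 0.091]
tool_rot: [0.707, -0.037, 0.034, -0.706]
ft_force: [0.4, 0.2, 0.8]
grip_width: 0.0856
clock: 81.72
eef_pos: [0.578, 0.0496, 0.03]
tool_rot: [0.706, -0.037, 0.035, -0.706]
ft_force: [0.1, 0.4, -1.4]
grip_width: 0.0854
clock: 82.35
eef_pos: [0.5789, 0.0499, 0.0326]
tool_rot: [-0.706, 0.035, -0.036, 0.706]
ft_force: [-0.8, -0.0, 0.1]
grip_width: 0.0852
clock: 82.98
eef_pos: [0.5785, 0.0503, 0.0322]
tool_rot: [-0.706, 0.036, -0.036, 0.706]
ft_force: [-2.0, 1.4, 4.3]
grip_width: 0.0491
clock: 83.6
eef_pos: [0.5796, 0.0495, 0.1577]
tool_rot: [0.706, -0.035, 0.037, -0.706]
ft_force: [1.0, -0.6, -5.1]
grip_width: 0.0492
shift [-6.38  0.2   9.54] turn [ 0.   -1.63 -0.02] at [0.5775 0.0495 0.1548] yaw 84.2 F [ 0.4 -0.1 -5.1] w 0.0493 t 83.7
```

View pics/s15.png

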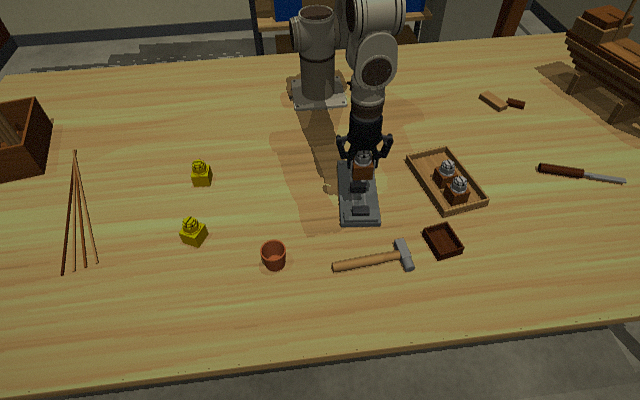

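```bash
python3 -m handwheel '[[-1,0,1.8,0,-0.3,0],[-2.3,0,3.7,0,-0.7,0],[-3.6,0,5.7,0,-1.1,0],[-5,0,7.7,0,-1.4,0],[-6.3,0.2,9.6,0,-1.63,0]]';python3 -m handwheel '[[0,0,0,0,0,0],[0,0.5,0,0,0,0],[0,1.2,0,0,0,0],[0,1.7,0,0,0,0],[0,1.7,0,0,0,0]]';  python3 -c "
from h import *
goto(.4446,.3046,.019,100.5);snap('wrist','w16');snap('side','d16')"
```

```text
clock: 84.32
eef_pos: [0.4441, 0.3053, 0.1496]
tool_rot: [0.705, 0.064, -0.066, -0.703]
ft_force: [0.1, 1.1, -4.5]
grip_width: 0.049
clock: 84.95
eef_pos: [0.4454, 0.3027, 0.1073]
tool_rot: [0.705, 0.063, -0.065, -0.703]
ft_force: [0.9, 0.5, -4.8]
grip_width: 0.0493
shift [-0.    3.53  0.09] turn [ 0.01 -0.01 -0.02] at [0.4454 0.3027 0.1073] yaw 100.4 F [ 0.9  0.5 -4.8] w 0.0493 t 84.95
```

View pics/w16.png

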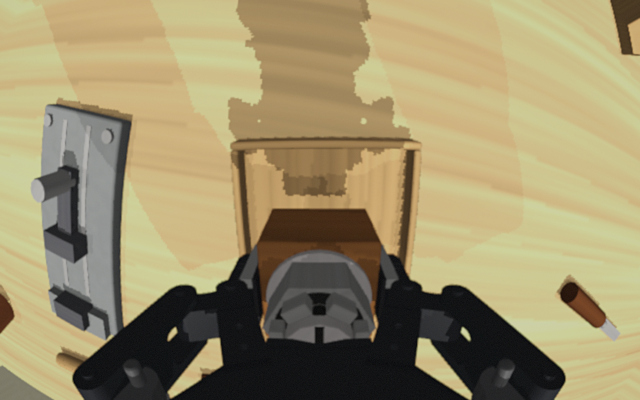

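View pics/d16.png

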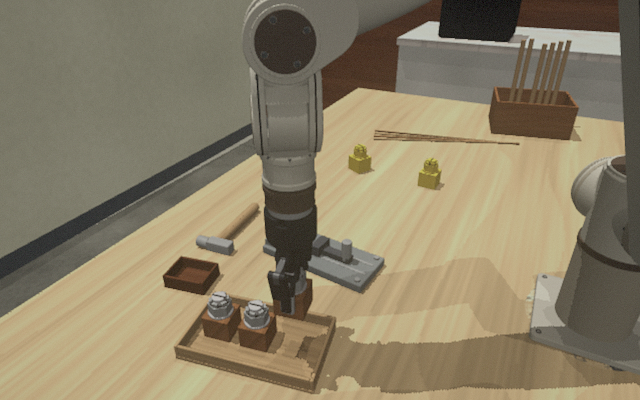

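```bash
python3 -c "
from h import *
w=load('w16'); a=onz(w,325,150,.03,1); print(a, np.array([.4454,.3027,0])-a)"; python3 -m handwheel '[[0,1,0.05,0,0,0],[0,2,0.1,0,0,0],[0,3,0.1,0,0,0],[0,3.4,0.1,0,0,0],[0,3.5,0.1,0,0,0]]';python3 -m handwheel '[[0,0,0,0,0,0],[0,0,0,0,0,0],[0,0,0,0,0,0],[0,0.05,0,0,0,0],[0,0.1,0,0,0,0]]';  python3 -c "
from h import *
goto(.4446,.3046,.019,100.5)"
```

```text
[0.39852232 0.2992283  0.03      ] [ 0.04687768  0.0034717  -0.03      ]
clock: 85.68
eef_pos: [0.4459, 0.3071, 0.0221]
tool_rot: [-0.704, -0.065, 0.065, 0.704]
ft_force: [-0.4, 0.7, -4.7]
grip_width: 0.0493
clock: 86.3
eef_pos: [0.4457, 0.307, 0.0194]
tool_rot: [-0.704, -0.065, 0.065, 0.704]
ft_force: [-0.9, 1.1, -6.0]
grip_width: 0.0495
shift [-0.06  0.02 -0.09] turn [-0. -0.  0.] at [0.4457 0.307  0.0194] yaw 100.5 F [-0.9  1.1 -6. ] w 0.0495 t 86.3
```

```bash
python3 -m handwheel '[[0,0.03,0,0,0,0],[0,0.06,0,0,0,0],[0,0.1,0,0,0,0],[0,0.1,0,0,0,0],[0,0.1,0,0,0,0]]';  python3 -m handwheel '[[0,0,0,0,0,0],[0,0,0,0,0,0],[0,-1,0,0,0,0],[0,-3,0,0,0,0],[0,-5.5,0,0,0,0]]' 0.35; python3 -m handwheel '[[0,-0.5,0,0,0,0],[0.2,-1,-1.5,0,0.5,0],[0.5,-1,-4,0,1,0],[0.5,-1,-6.5,0,1.6,0],[0.5,-1,-8.5,0,1.6,0]]' 1;  python3 -c "
from h import *
goto(.46,.0622,.1,84.3)"
```

```text
clock: 86.92
eef_pos: [0.4456, 0.3069, 0.0182]
tool_rot: [-0.704, -0.065, 0.065, 0.704]
ft_force: [-3.7, -2.2, 5.8]
grip_width: 0.0489
clock: 87.55
eef_pos: [0.445, 0.3066, 0.1547]
tool_rot: [0.705, 0.064, -0.065, -0.704]
ft_force: [0.5, 0.2, 1.0]
grip_width: 0.0574
clock: 88.18
eef_pos: [0.4967, 0.0982, 0.1787]
tool_rot: [0.706, -0.035, 0.034, -0.706]
ft_force: [0.6, 0.5, -0.5]
grip_width: 0.0854
shift [-1.32  3.15 -1.57] turn [ 0.    0.01 -0.  ] at [0.4967 0.0982 0.1787] yaw 84.4 F [ 0.6  0.5 -0.5] w 0.0854 t 88.175
```

Now over the knob, grip, and push it fully shut (~68 mm).

```bash
python3 -m handwheel '[[-0.6,0,-0.6,0,0,0],[-1.2,0.5,-1.2,0,0,0],[-1.3,2,-1.3,0,0,0],[-1.3,3,-1.3,0,0,0],[-1.3,3,-1.3,0,0,0]]'; python3 -m handwheel '[[0,0,0,0,0,0],[0,0,0,0,0,0],[0,0,0,0,0,0],[0,0,0,0,0,0],[0,0,0,0,0,0]]';python3 -c "
from h import *
goto(.4596,.0622,.042,84.3)"
```

```text
clock: 88.8
eef_pos: [0.459, 0.0707, 0.1022]
tool_rot: [0.707, -0.036, 0.032, -0.706]
ft_force: [0.6, -0.6, 1.4]
grip_width: 0.0855
clock: 89.42
eef_pos: [0.4613, 0.0711, 0.1046]
tool_rot: [-0.706, 0.034, -0.034, 0.706]
ft_force: [0.1, 0.3, -0.7]
grip_width: 0.0855
shift [-0.03  2.51 -0.36] turn [-0.    0.02  0.  ] at [0.4613 0.0711 0.1046] yaw 84.5 F [ 0.1  0.3 -0.7] w 0.0855 t 89.425
```

```bash
python3 -m handwheel '[[0,0.8,-0.36,0,0,0],[0,1.8,-0.36,0,0,0],[0,2.51,-0.36,0,0,0],[0,2.51,-0.36,0,0,0],[0,2.51,-0.36,0,0,0]]'; python3 -m handwheel '[[0,0,0,0,0,0],[0,0,0,0,0,0],[0,0,0,0,0,0],[0,0,0,0,0,0],[0,0,0,0,0,0]]' -1; python3 -m handwheel '[[0.5,0,0,0,0,0],[1,0,0,0,0,0],[1.6,0,0,0,0,0],[2.1,0,0,0,0,0],[2.5,0,0,0,0,0]]'; python3 -m handwheel '[[0.1,0,0,0,0,0],[0.2,0,0,0,0,0],[0.3,0,0,0,0,0],[0.4,0,0,0,0,0],[0.5,0,0,0,0,0]]'
```

```text
clock: 90.05
eef_pos: [0.4609, 0.0622, 0.0423]
tool_rot: [-0.706, 0.034, -0.034, 0.706]
ft_force: [0.4, 0.2, 0.4]
grip_width: 0.0851
clock: 90.68
eef_pos: [0.4605, 0.0622, 0.0421]
tool_rot: [-0.706, 0.034, -0.034, 0.706]
ft_force: [-2.1, 0.5, 5.6]
grip_width: 0.0202
clock: 91.3
eef_pos: [0.5204, 0.0558, 0.0421]
tool_rot: [0.707, -0.036, 0.032, -0.706]
ft_force: [-8.2, -1.3, 12.1]
grip_width: 0.0202
clock: 91.92
eef_pos: [0.5285, 0.0549, 0.042]
tool_rot: [0.706, -0.038, 0.029, -0.706]
ft_force: [-20.8, -0.5, 23.4]
grip_width: 0.0201
```

```bash
python3 -m handwheel '[[0.05,0,0,0,0,0],[0.1,0,0,0,0,0],[0.15,0,0,0,0,0],[0.2,0,0,0,0,0],[0.2,0,0,0,0,0]]'; python3 -m handwheel '[[-0.2,0,0,0,0,0],[-0.4,0,0,0,0,0],[-0.4,0,0,0,0,0],[-0.4,-1,0,0,0,0],[-0.4,-3,0,0,0,0]]' 1; python3 -m handwheel '[[0,-1,0,0,0,0],[-0.5,-3,0,0,0,0],[-1,-5,0,0,0,0],[-1.5,-5,0,0,0,0],[-1.5,-5,0,0,0,0]]'; python3 -c "
from h import *
goto();snap('wrist','w17');snap('scene','s17');snap('side','d17')
im=[cv2.resize(cv2.imread('pics/s17.png')[140:240,320:500],None,fx=4.4,fy=4.4,interpolation=2)]
cv2.imwrite('pics/c17.png',im[0])"
```

```text
clock: 92.55
eef_pos: [0.5284, 0.0549, 0.042]
tool_rot: [-0.706, 0.041, -0.026, 0.706]
ft_force: [-29.1, 1.3, 29.9]
grip_width: 0.0199
clock: 93.18
eef_pos: [0.5285, 0.0552, 0.115]
tool_rot: [0.707, -0.036, 0.032, -0.706]
ft_force: [0.8, 0.2, 0.3]
grip_width: 0.0853
clock: 93.8
eef_pos: [0.4923, 0.059, 0.2414]
tool_rot: [0.706, -0.034, 0.034, -0.706]
ft_force: [0.2, -0.2, -0.3]
grip_width: 0.0856
shift [0. 0. 0.] turn [0. 0. 0.] at [0.4923 0.059  0.2414] yaw 84.5 F [ 0.2 -0.2 -0.3] w 0.0856 t 93.8
```

View pics/w17.png

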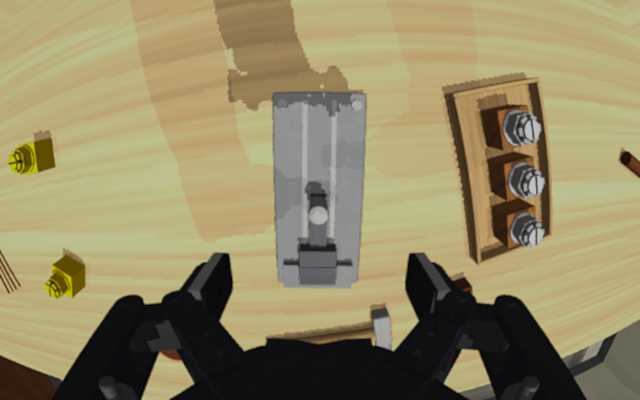

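View pics/c17.png

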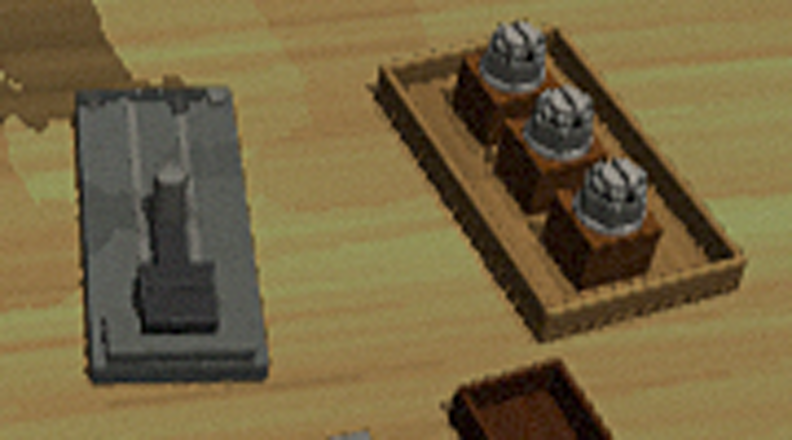

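View pics/d17.png

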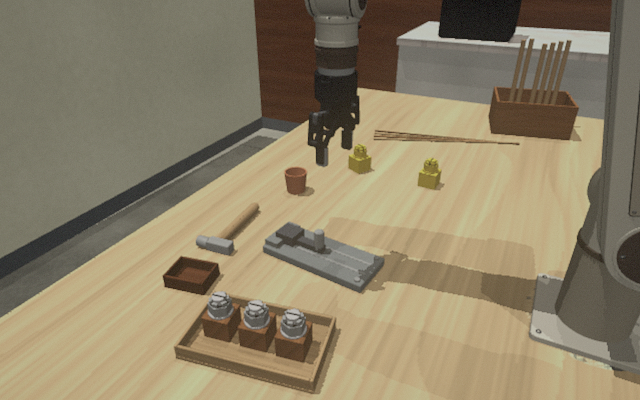

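```bash
python3 -c "
from h import *
cv2.imwrite('pics/c17b.png',np.hstack([crop('w17',320,240,32,6),cv2.resize(cv2.imread('pics/w17.png')[100:252,480:560],None,fx=2.526*1.0,fy=2.526,interpolation=2)]))"
```

```text
(no output)
```

View pics/c17b.png

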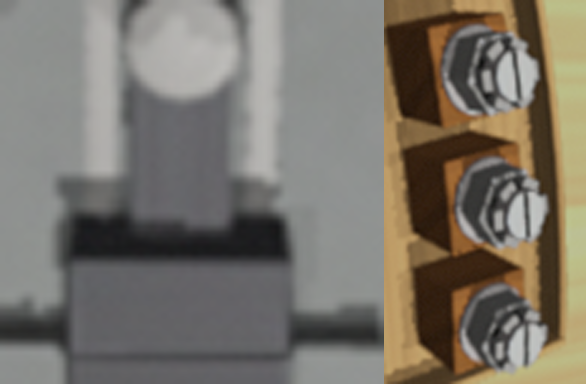

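The jaw faces meet with no gap, and all three feet stand upright with their slots lined up with the saw cuts. I'm handing the job in.

```bash
python3 -c "
from h import *
print(bot.job_done())"
```

```text
the job is handed in; nothing more can be done
None
```

All three feet are tightened and standing upright in the tray, and the empty vise is pushed fully closed. I handed the job in at about 94 s on the robot's clock.

- **Nuts:** I clamped each foot with about 40 N on the knob and turned its nut clockwise by the angle measured in the wrist camera: 29.6°, 42.2° and 35.0°. Before unclamping each foot, a view from above showed the slot in line with the saw cut. By pixel measurement the first two were within about 1°; I judged the third by eye.
- **Tray and vise:** The last pictures show the three feet clear of the walls with their slots still lined up. The jaw faces meet with no visible gap.
- **Other items:** The hammer, pot, brad box and both yellow look-alikes stand where they were; I judged this by eye from the pictures, not by measuring.
- **Disagreements:** No check failed. The camera views differed by a few millimetres on the tray's centre, and the vise angle read between about -4.4° and -8°. I used mid values, and every foot seated and clamped normally. The nut angle read from an oblique view of the second foot (43.5°) differed by 1.2° from the view straight above it (42.3°), so I used the view from above.

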